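Put the glass panel away in its case and fold the flap shut

TASK

Slide the rectangular copper-edged glass panel flat into the one empty slot of the wooden panel case and push it gently until it is fully home against the back, without forcing the glass. Then fold the case's front flap over and down until it is fully shut over the slots. Leave everything else on the bench where it is.

Things in the scene. Friction and masses are not known exactly. Their poses are not given: they have to be found in the camera images.
- panel: the rectangular stained-glass panel, dark blue glass with a copper edge all round: 120 mm (x) x 60 mm (y) x 8 mm thick, about 150 g, lying flat on the bench; origin at the centre of its underside, z up. Either end may go in first
- case: fixed plywood panel case, 130 mm deep (x), 162 wide (y), 66 high; origin: centre of its underside; front looks to -x. Four level slots open to the front at x = -65 mm: two tiers (floors at z = 14 and 42 mm), two columns (y = +-37.5 mm). Three hold panels; the upper +y one is empty (seen through the roof's windows). The side cheeks (12 mm thick, at y = +-75 mm) stand 7 mm ahead of the slot face
- slot (a point): centre of the lower edge of the empty slot's mouth, on the slot face, 42 mm above the bench; x points into the slot, z up. The slot is 63 mm wide, 10 mm high and 116 mm deep, with square edges: a panel that is home touches the back stop and stands 4 mm out of the slot face
- flap (a joint): angle of the case's front flap (rad): 0 = shut, hanging straight down before the slots; pi/2 = level towards the robot; pi = upright; 4.4 = laid back over the roof (starts at 3.6 to 4.0). Stiff hinge: it stays where left, needs 0.18 N m. Wood, 160 mm wide, 8 thick; shut, its inner face is 7 mm ahead of the slot face, so a panel standing out farther blocks it
- flap_hinge (a point): middle of the flap's hinge axis, which runs along the case's y, 66 mm above the bench and 11 mm ahead of the slot face; axes as the case's
- flap_edge (a point): middle of the flap's free edge, 61 mm from the hinge axis; its z points along the flap to the hinge, its -x is the outward normal of the flap's outer face
- strip: bystander: narrow strip of the same glass, 120 x 26 x 8 mm, lying flat, long side along x; origin at the centre of its underside
- offcut: bystander: square offcut of the same glass, 70 x 70 x 8 mm, lying flat; origin at the centre of its underside
- sponge: bystander: sponge, 110 x 70 x 30 mm; origin at the centre of its underside
- flux: bystander: white plastic bottle, 56 mm in diameter, 120 mm high; origin at the centre of its underside
- tin: bystander: dark tin box, 70 x 100 x 35 mm; origin at the centre of its underside
- brush: bystander: brush 170 mm long, lying along its x
There are look-alikes about, which are no part of the job. What is shaped like the panel but green or purple is not meant. What is shaped like the case but green is not meant.

How it is judged (in metres and radians):
On the way, in this order (a step that is already met when the one before it is completed fails the run):
1. the panel is fully home in the empty slot while the flap is still open (x of panel in the frame of case above -0.0125 m and y of panel in the frame of case between 0.0335 and 0.0415 m and z of panel in the frame of case between 0.039 and 0.046 m and value of joint flap above 1 rad), for 0.2 s.
2. the flap is folded fully shut (value of joint flap below 0.06 rad), for 0.2 s.
At the end, for the whole second after the job is handed in: The panel lies at rest in the upper +y slot, within 3.5 mm of the back stop, and the flap is shut within 0.06 rad (3.5 degrees) (x of panel in the frame of case above -0.0125 m and y of panel in the frame of case between 0.0335 and 0.0415 m and z of panel in the frame of case between 0.039 and 0.046 m and value of joint flap below 0.06 rad and linear speed of panel below 0.02 m/s); the robot touches nothing.
It fails at once if the glass is forced: over 60 N between the panel and the case (contact force between panel and case above 60 N).
It fails at once if a bystander is moved by more than 30 mm (distance of any of strip, offcut, sponge, flux, tin, brush from where it was at the start of the episode above 0.03 m).
It also fails if it takes over 72 s, if anything falls off the work surface, if the arm or the gripper's body presses on something with over 40 N, if the wrist force passes 120 N, or if a joint passes its speed limit or range.

ROBOT

A 6-joint arm with a two-finger parallel gripper is mounted at the origin on the work surface. World frame = base frame: x ahead of the robot, y to its left, z up, the work surface at z = 0. Lengths are in mm, angles in rad, forces in N, time in s.
With the tool pointing down it reaches from about 350 to 725 mm from the base axis. Payload 6 kg.
Tool frame: the origin (TCP) lies at the centre of the arm's flange, where the gripper is bolted on; the fingertips stand 173 mm ahead of it and the grasp point (between the pads) lies 155 mm ahead of it; z points along the fingers, y is the line along which they close (so a half turn about z gives the same grasp; the last joint's range is limited). The gripper opens to 85 mm and grips with 20 to 120 N. Pads are 22 mm wide; open, the fingers measure 114 mm over their backs; the gripper's body (76 mm by 85 mm) begins 54 mm behind the grasp point. The pads swing forward as they close: fully open they stand 13 mm farther back than shut.
Start: joints at [-0.889, 0.04, 0.085, 0, -1.615, -0.334], TCP at [204.517, -564.063, 404.661] pointing down, gripper open.
Joint ranges: [-2.56, 2.56], [-1.29, 2.01], [-1.08, 1.49], [-3.29, 1.98], [-2.81, -0.18], [-2.99, 2.99]. Speed limits (rad/s): [2.57, 2.57, 3.01, 3.14, 3.14, 3.14].

INTERFACE

Orientations are given as a 3x3 rotation matrix whose columns are the frame's x, y, z axes.
In Python, from plant import readout, optics, r, nets gives the robot as it stands.
- The arm moves only by the shell command python3 -m inch 'ROWS' [FORCE]. ROWS is JSON, a list of rows, each a list of 7 numbers: the finger opening in m, from 0 to 0.0854, then the shift along the tool's x, y, z in m, then the turn, a rotation vector about the tool's x, y, z in degrees. In form: [[hand, dx, dy, dz, ax, ay, az], ...]. A call has 1 to 20 rows; each row shifts and turns the commanded pose from where the row before left it, along the tool's axes as they then stand; what a row does not reach is not made up. A row lasts 1/10 s, in which the tool goes at most 50 mm and 8.59 degrees, less where a joint would pass 70% of its speed; a pose out of reach is approached as far as the arm can. A call is refused whole if a number of a shift passes 0.05 or a number of a turn 8.59, either way. A call with a gripper value outside its range is refused whole. The fingers move at their own pace and stop on an object; FORCE is the grip in N (left out, the last holds). Time passes only in rows, so rows that do not move let the fingers close. It gives the time, the measured TCP pose, the force, the opening and the grip force at its end, in the units of the state.
- readout.read_state(): the state, without advancing time (a new reading comes with each control period).
- optics.camera(name): name is "scene" or "top" or "wrist"; returns the picture (384x512x3 uint8, red, green, blue); there is no depth.
- optics.calibration(name): a dict with "intrinsics" (3x3 intrinsics, pixels), "cam_to_world" (4x4, takes a point from camera to world coordinates); the wrist camera has in their place "T_tool_cam" (4x4, takes a point from camera to tool coordinates, whose origin is the TCP and whose axes are the flange's). Camera axes: x right, y down, z forward; pixel columns grow to the right and rows downward; lengths in mm; the calibration is good to about 2 mm. A picture is of the moment at which its call begins: read the wrist's pose just before it. calibration takes no time and is no camera call.
- r.hand_in(): hands the job in; it is judged then, once.
Trained networks look in the newest picture that a camera, given by its name, has taken for a name from the list of things; names that differ only in an ending like _2 or _b are one class to them, and where a whole thing is asked for, a point or a joint stands for the part that bears it (a point fixed in the world has none). Each returns a list of dicts, best first, with "p" (0 to 1); they miss things now and then, are a little off and sometimes report something else, mostly with a low value. They report only what shows in the picture. A call takes as long as a camera call. They do not tell look-alikes from the thing itself.
- nets.look_for(thing, camera): "box" ([centre column, centre row, width, height] in pixels, round what is visible of it).
- nets.outline_of(thing, camera): "pixels" (384x512 bool, what is visible of it) and "box" ([centre column, centre row, width, height] in pixels, round what is visible of it).
The state is a dict: "t": time; "joint_positions": joint angles; "joint_vel": joint speeds; "joint_torque": joint torques, N m; "ee_pos": TCP position; "tcp_rot": TCP orientation; "ft_force": force on the tool from outside, world axes, zero at the start; "ft_torque": the same for the moment, N m; "finger_gap": opening from 0.0 (shut) to 1.0 (fully open); "grip_force": force on a finger pad.
Only numpy, scipy, OpenCV 4.12 (cv2) and the standard library are available. Lean on these libraries where they do the work, as an engineer would, in place of code of your own. Each camera call takes 0.05 s, during which the arm holds its last target. There are 200 camera calls.

## Working session

There is one attempt and no reset: what is moved stays moved. The work goes in short steps, Python scripts to look and compute and a shell command to move; the robot and the scene stay as the last step left them, time stands still between calls to the robot, and variables do not carry over. Pictures are saved under pics/ and viewed, at most 10 in all, crops included, and the job is handed in when it is done.

```bash
ls; mkdir -p pics; python3 - <<'E'
from plant import readout, optics, nets
import cv2, numpy as np
s=readout.read_state(); print(s['t'],s['ee_pos'],np.round(s['tcp_rot'],3).tolist(),s['finger_gap'])
ims=[optics.camera(n) for n in('scene','top')]
for n in('scene','top'):
    c=optics.calibration(n); print(n,np.round(c['intrinsics'],1).tolist(),np.round(c['cam_to_world'],3).tolist())
print(np.round(optics.calibration('wrist')['T_tool_cam'],3).tolist())
v=np.vstack(ims)[...,::-1]
cv2.imwrite('pics/a_scene.png',cv2.resize(ims[0],(800,600),interpolation=cv2.INTER_CUBIC)[...,::-1]);cv2.imwrite('pics/a_top.png',cv2.resize(ims[1],(800,600),interpolation=cv2.INTER_CUBIC)[...,::-1])
for th in('panel','case','flap'):
    for n in('scene','top'):
        print(th,n,[(round(d['p'],2),np.round(d['box']).tolist()) for d in nets.look_for(th,n)])
E
```

```text
pics
0.0 [ 204.58523055 -564.02506532  403.70130876] [[-0.94, -0.341, -0.001], [-0.341, 0.94, 0.002], [0.0, 0.002, -1.0]] 0.996361925861255
scene [[391.6, 0.0, 257.1], [0.0, 391.6, 191.5], [0.0, 0.0, 1.0]] [[-0.867, 0.39, -0.31, 834.175], [0.498, 0.671, -0.549, 694.975], [-0.006, -0.63, -0.777, 1022.647], [0.0, 0.0, 0.0, 1.0]]
top [[466.7, 0.0, 259.5], [0.0, 466.7, 194.9], [0.0, 0.0, 1.0]] [[-0.025, -0.998, 0.057, 350.545], [-1.0, 0.026, 0.007, 16.451], [-0.009, -0.057, -0.998, 1630.837], [0.0, 0.0, 0.0, 1.0]]
[[0.001, -0.951, -0.308, 79.274], [1.0, 0.0, 0.001, 0.996], [-0.001, -0.308, 0.951, 30.319], [0.0, 0.0, 0.0, 1.0]]
panel scene [(0.98, [363.0, 248.0, 46.0, 38.0]), (0.88, [310.0, 268.0, 48.0, 23.0]), (0.65, [364.0, 301.0, 27.0, 42.0])]
panel top [(0.98, [141.0, 219.0, 38.0, 30.0]), (0.89, [184.0, 198.0, 27.0, 39.0]), (0.57, [179.0, 248.0, 40.0, 24.0])]
case scene [(0.94, [213.0, 230.0, 61.0, 77.0]), (0.85, [274.0, 121.0, 58.0, 44.0])]
case top [(0.77, [356.0, 258.0, 54.0, 48.0])]
flap scene [(0.55, [227.0, 216.0, 26.0, 49.0]), (0.41, [288.0, 111.0, 11.0, 10.0])]
flap top [(0.67, [245.0, 150.0, 48.0, 17.0])]
```

View pics/a_scene.png

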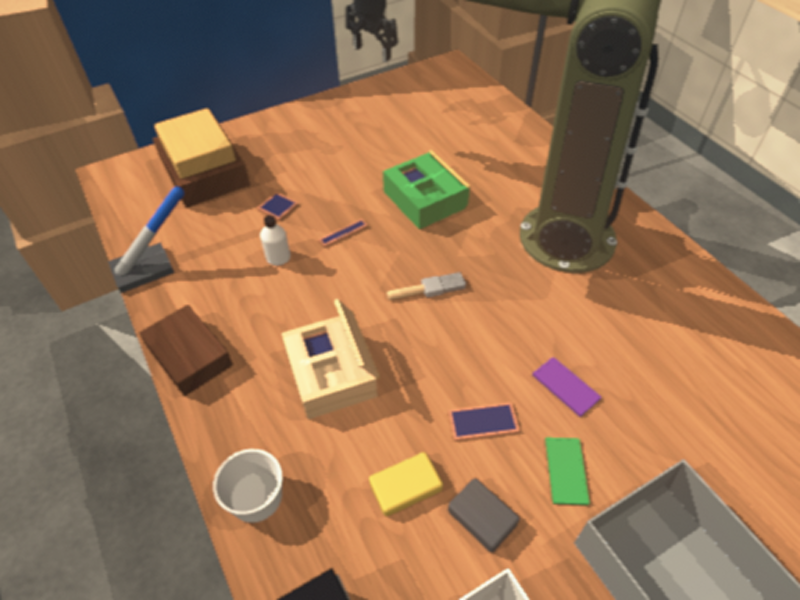

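View pics/a_top.png

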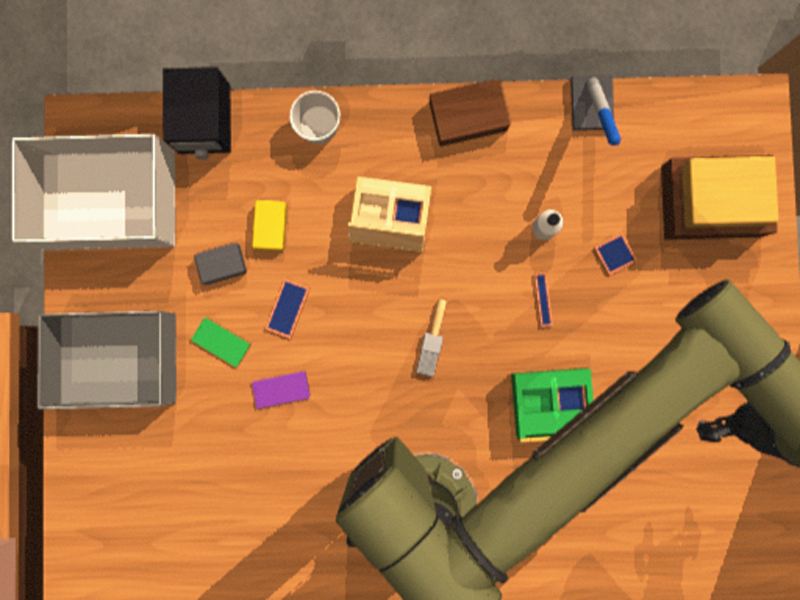

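Candidates for the panel (512-px image coordinates):

| Item | Scene pixel | Top pixel | Verdict |
|---|---|---|---|
| Dark blue with copper edge | (310,268) | (183,198) | chosen |
| Purple look-alike | (363,248) | (179,248) | rejected |
| Green look-alike | (364,301) | (141,219) | rejected |
| Strip | – | (347,192) | wrong shape |
| Offcut | – | (393,163) | wrong shape |

For the case I choose the pale plywood one at scene (213,230), top (250,136). The green one at scene (274,121) is a look-alike. Next I'll measure both and check with close crops.

```bash
cat > h.py <<'E'
import numpy as np, cv2
from plant import readout, optics, nets
def cal(n, s=None):
    c=optics.calibration(n); K=np.array(c['intrinsics'])
    if n!='wrist': return K,np.array(c['cam_to_world'])
    T=np.eye(4); T[:3,:3]=s['tcp_rot']; T[:3,3]=s['ee_pos']
    return K,T@np.array(c['T_tool_cam'])
def ray(c,px):
    K,T=c; d=np.linalg.inv(K)@np.array([px[0],px[1],1.]); return T[:3,3],T[:3,:3]@d
def onz(c,px,z):
    o,d=ray(c,px); return o+d*(z-o[2])/d[2]
def tri(cs,pxs):
    A=np.zeros((3,3));b=np.zeros(3)
    for c,p in zip(cs,pxs):
        o,d=ray(c,p); d/=np.linalg.norm(d); M=np.eye(3)-np.outer(d,d); A+=M;b+=M@o
    return np.linalg.solve(A,b)
def proj(c,P):
    K,T=c; P=np.atleast_2d(P); q=(P-T[:3,3])@T[:3,:3]@K.T; return q[:,:2]/q[:,2:]
def corners(mask):
    m=max(cv2.findContours(mask.astype(np.uint8),0,2)[0],key=cv2.contourArea)
    return cv2.minAreaRect(m)
def blue(im):
    h=cv2.cvtColor(im,cv2.COLOR_RGB2HSV); return (h[...,0]>100)&(h[...,0]<135)&(h[...,1]>110)
E
python3 - <<'E'
from h import *
im={};cs={};ce={}
for n in('scene','top'):
    im[n]=optics.camera(n); cs[n]=cal(n)
    want=(310,268) if n=='scene' else (183,198)
    for d in nets.outline_of('panel',n):
        b=d['box']
        if abs(b[0]-want[0])+abs(b[1]-want[1])<15:
            m=max(cv2.findContours(d['pixels'].astype(np.uint8),0,2)[0],key=cv2.contourArea)
            M=cv2.moments(m); ce[n]=(M['m10']/M['m00'],M['m01']/M['m00'])
            poly=np.array([onz(cs[n],p[0],8)[:2] for p in m],np.float32)
            print(n,d['p'],ce[n],cv2.minAreaRect(poly))
print('panel centre',tri([cs['scene'],cs['top']],[ce['scene'],ce['top']]))
def crop(n,x,y,w,h,W,H): return cv2.resize(im[n][y:y+h,x:x+w],(W,H),interpolation=cv2.INTER_CUBIC)
a=crop('scene',175,185,80,80,400,400);b=crop('top',215,105,80,80,400,400)
c=crop('scene',280,240,80,40,400,200);d=crop('top',145,175,80,40,400,200)
cv2.imwrite('pics/b.png',np.vstack([np.hstack([a,b]),np.hstack([c,d])])[...,::-1])
E
```

```text
scene 0.82 (309.3171602604495, 269.4513757613947) ((443.0390319824219, 303.12542724609375), (65.59103393554688, 122.02135467529297), 68.00334167480469)
top 0.66 (183.5926863572433, 196.7575246132208) ((443.1709289550781, 292.58880615234375), (64.0370101928711, 123.48046875), 68.40147399902344)
panel centre [441.31401828 296.59703198  -4.21837359]
```

View pics/b.png

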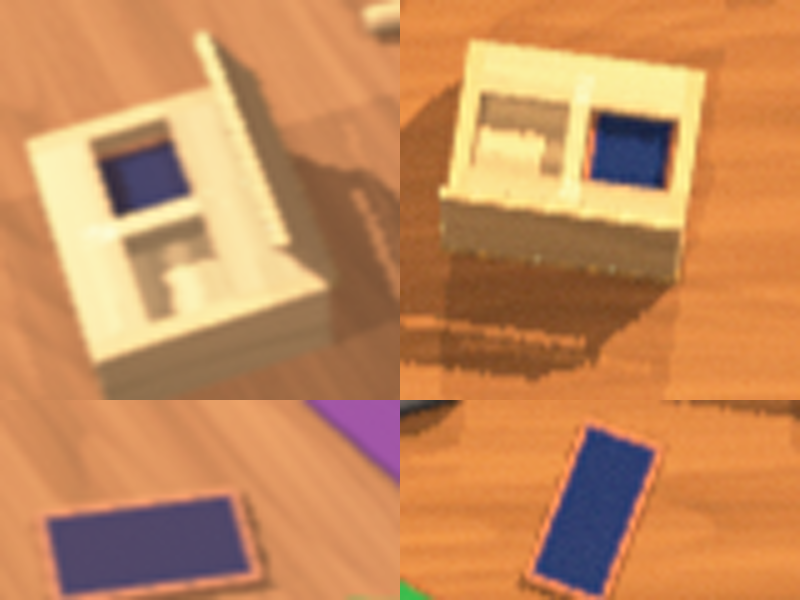

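The crops confirm the choice: the blue panel with copper rim is at top px (183,197). The plywood case has its upper +y slot empty (left roof window, about top px (236,132)), with its flap leaning back over the roof. I'll fly over the panel.

```bash
cat >> h.py <<'E'
from scipy.spatial.transform import Rotation as Ro
def tool(yaw,a):
    "tool orientation: yaw deg of tool x, a = deg below horizontal (90 = down)"
    y,a=np.radians(yaw),np.radians(a); f=np.array([np.cos(y),np.sin(y),0]); u=np.array([0,0,1.])
    z=f*np.cos(a)-u*np.sin(a); x=f*np.sin(a)+u*np.cos(a); return np.c_[x,np.cross(z,x),z]
def need(pos,R):
    "shift in present tool axes (mm) and remaining turn (deg, tool axes)"
    s=readout.read_state(); R0=np.array(s['tcp_rot'])
    print('shift',np.round(R0.T@(np.array(pos)-s['ee_pos']),1),'turn',np.round(Ro.from_matrix(R0.T@R).as_rotvec(degrees=True),2),'in new axes',np.round(R.T@(np.array(pos)-s['ee_pos']),1))
E
R='[0.085,-0.0296,0.0394,0.003,0,0,0]'; python3 -m inch '[[0.085,-0.0296,0.0394,0.003,0,0,0],[0.085,-0.0296,0.0394,0.003,0,0,0],[0.085,-0.0296,0.0394,0.003,0,0,0],[0.085,-0.0296,0.0394,0.003,0,0,0],[0.085,-0.0296,0.0394,0.003,0,0,0],[0.085,-0.0296,0.0394,0.003,0,0,0],[0.085,-0.0296,0.0394,0.003,0,0,0],[0.085,-0.0296,0.0394,0.003,0,0,0],[0.085,-0.0296,0.0394,0.003,0,0,0],[0.085,-0.0296,0.0394,0.003,0,0,0],[0.085,-0.0296,0.0394,0.003,0,0,0],[0.085,-0.0296,0.0394,0.003,0,0,0],[0.085,-0.0296,0.0394,0.003,0,0,0],[0.085,-0.0296,0.0394,0.003,0,0,0],[0.085,-0.0296,0.0394,0.003,0,0,0],[0.085,-0.0296,0.0394,0.003,0,0,0],[0.085,-0.0296,0.0394,0.003,0,0,0],[0.085,-0.0296,0.0394,0.003,0,0,0]]'
python3 -m inch '[[0.085,0,0,0,0,0,-8.5],[0.085,0,0,0,0,0,-8.5],[0.085,0,0,0,0,0,-8.5],[0.085,0,0,0,0,0,-8.5],[0.085,0,0,0,0,0,-8.5],[0.085,0,0,0,0,0,-8.5],[0.085,0,0,0,0,0,-8.5],[0.085,0,0,0,0,0,-8.5],[0.085,0,0,0,0,0,-8.5],[0.085,0,0,0,0,0,-8.5],[0.085,0,0,0,0,0,-8.5],[0.085,0,0,0,0,0,-8.5],[0.085,0,0,0,0,0,-8.5],[0.085,0,0,0,0,0,-8.5],[0.085,0,0,0,0,0,-8.5],[0.085,0,0,0,0,0,-8.5],[0.085,0,0,0,0,0,0]]'
python3 - <<'E'
from h import *
s=readout.read_state(); im=optics.camera('wrist'); c=cal('wrist',s)
np.save('w1.npy',im)
print(s['joint_positions'])
m=blue(im); n,l,st,ce=cv2.connectedComponentsWithStats(m.astype(np.uint8))
for i in range(1,n):
    if st[i,4]>500:
        cn=max(cv2.findContours((l==i).astype(np.uint8),0,2)[0],key=cv2.contourArea)
        print(st[i],cv2.minAreaRect(np.array([onz(c,p[0],8)[:2] for p in cn],np.float32)))
cv2.imwrite('pics/c.png',im[...,::-1])
E
```

```text
t: 2.4
ee_pos: [463.9, 286.4, 350.7]
tcp_rot: [[-0.94, -0.341, 0.0], [-0.341, 0.94, 0.0], [-0.001, 0.0, -1.0]]
ft_force: [0.8, -0.3, 1.9]
finger_gap: 0.992
grip_force: 0.0
t: 4.1
ee_pos: [463.7, 284.3, 350.8]
tcp_rot: [[0.914, -0.407, 0.0], [-0.407, -0.914, 0.0], [-0.0, -0.0, -1.0]]
ft_force: [-0.3, 0.3, 0.0]
finger_gap: 0.993
grip_force: 0.0
[ 9.19609307e-01 -1.09245598e-01 -1.58628916e-01 -8.49526702e-05
 -1.52126350e+00  2.32383880e-01]
[ 222  145   49   96 4275] ((443.06072998046875, 298.48138427734375), (49.54659652709961, 109.36675262451172), 68.00586700439453)
```

View pics/c.png

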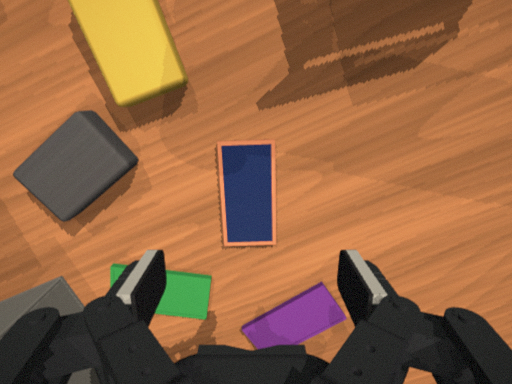

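The wrist view shows the blue panel at px (247,194), with the dark tin on its left and green and purple look-alikes behind it. I'll take a tilted approach so the gripper later clears the flap.

```bash
python3 -c "
from h import *
need((335.6,342,200),tool(-22,60)); need((335.6,342,151.5),tool(-22,60))"
```

```text
shift [-140.5   -0.   150.8] turn [ 0.58 30.   -2.21] in new axes [-197.    -5.6   60.4]
shift [-140.5    0.   199.3] turn [ 0.58 30.   -2.21] in new axes [-221.2   -5.6  102.4]
```

```bash
python3 -m inch '[[0.068,0,0,0,0.15,7.5,-0.55],[0.068,0,0,0,0.15,7.5,-0.55],[0.068,0,0,0,0.15,7.5,-0.55],[0.068,0,0,0,0.15,7.5,-0.55],[0.068,-0.0394,-0.0011,0.0121,0,0,0],[0.068,-0.0394,-0.0011,0.0121,0,0,0],[0.068,-0.0394,-0.0011,0.0121,0,0,0],[0.068,-0.0394,-0.0011,0.0121,0,0,0],[0.068,-0.0394,-0.0011,0.0121,0,0,0],[0.068,0,0,0,0,0,0],[0.068,0,0,0,0,0,0]]'
python3 - <<'E'
from h import *
s=readout.read_state(); im=optics.camera('wrist'); c=cal('wrist',s)
need((335.6,342,151.5),tool(-22,60))
m=blue(im); n,l,st,ce=cv2.connectedComponentsWithStats(m.astype(np.uint8))
for i in range(1,n):
    if st[i,4]>500:
        cn=max(cv2.findContours((l==i).astype(np.uint8),0,2)[0],key=cv2.contourArea)
        for z in (0,8,16):print(z,st[i],cv2.minAreaRect(np.array([onz(c,p[0],z)[:2] for p in cn],np.float32)))
cv2.imwrite('pics/d.png',im[...,::-1])
E
```

```text
t: 5.25
ee_pos: [335.2, 341.9, 199.9]
tcp_rot: [[0.803, -0.372, 0.465], [-0.323, -0.928, -0.185], [0.5, -0.001, -0.866]]
ft_force: [0.8, 0.2, 0.7]
finger_gap: 0.797
grip_force: 0.0
shift [-24.7   0.1  42.7] turn [-0.18 -0.02  0.03] in new axes [-24.7   0.   42.7]
0 [  214   135    78   158 11537] ((444.04547119140625, 298.2768859863281), (52.49273681640625, 114.02128601074219), 68.08207702636719)
8 [  214   135    78   158 11537] ((442.852783203125, 298.7742919921875), (50.5235595703125, 109.74398803710938), 68.08208465576172)
16 [  214   135    78   158 11537] ((441.66015625, 299.2716369628906), (48.554420471191406, 105.46675109863281), 68.08206939697266)
```

View pics/d.png

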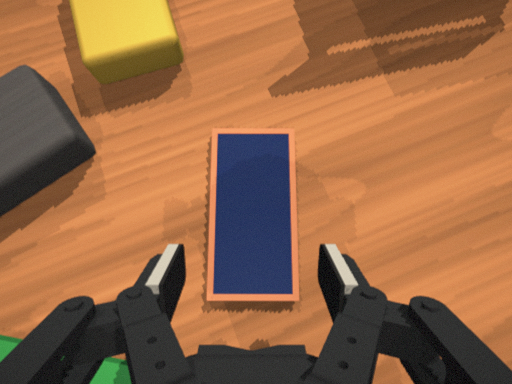

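The panel at px (253,215) lies centred between the open pads. Both wrist views agree on (443,298.6) with its top at 8 mm, so I'll descend and grip.

```bash
python3 -m inch '[[0.068,-0.0062,0,0.0107,0,0,0],[0.068,-0.0062,0,0.0107,0,0,0],[0.068,-0.0062,0,0.0107,0,0,0],[0.068,-0.0061,0,0.0106,0,0,0],[0.068,0,0,0,0,0,0],[0.055,0,0,0,0,0,0],[0.05,0,0,0,0,0,0],[0.05,0,0,0,0,0,0],[0.05,0,0,0,0,0,0],[0.05,0,0,0,0,0,0]]' 40
python3 -c "
from h import *
s=readout.read_state();print(s['ee_pos'],s['grip_force'],s['finger_gap'],s['ft_force'])"
```

```text
t: 6.3
ee_pos: [335.4, 341.6, 150.5]
tcp_rot: [[0.804, -0.372, 0.464], [-0.322, -0.928, -0.186], [0.5, -0.0, -0.866]]
ft_force: [-0.6, 0.1, -1.2]
finger_gap: 0.684
grip_force: 42.9
[335.36722039 341.57708195 150.50001689] 42.897770404815674 0.6843007948260795 [-0.5934653   0.08960093 -1.22519689]
```

```bash
python3 -m inch '[[0.05,0.01,0,-0.0173,0,0,0],[0.05,0.02,0,-0.0346,0,0,0],[0.05,0.02,0,-0.0346,0,0,0],[0.05,0.02,0,-0.0346,0,0,0],[0.05,0,0,0,0,0,0]]'
python3 - <<'E'
from h import *
s=readout.read_state(); print(s['grip_force'],s['finger_gap'])
c=cal('top')
for p in ((229,113),(276,119.4),(271,161.5-10)): print(onz(c,p,66))
a,b=onz(c,(229,113),66),onz(c,(276,119.4),66)
yv=(a-b)/np.linalg.norm(a-b); xv=np.array([yv[1],-yv[0],0]); print('yaw',np.degrees(np.arctan2(xv[1],xv[0])),np.linalg.norm(a-b)); C=(a+b)/2-65*xv; print('case',C)
im=optics.camera('wrist'); cv2.imwrite('pics/e.png',im[...,::-1])
E
```

```text
t: 6.8
ee_pos: [335.8, 342.7, 296.9]
tcp_rot: [[0.802, -0.371, 0.468], [-0.326, -0.929, -0.177], [0.5, -0.01, -0.866]]
ft_force: [-0.2, 1.5, -0.6]
finger_gap: 0.683
grip_force: 43.4
43.422771692276 0.6829732757721608
[720.37286513 123.87462377  66.        ]
[694.09991831 -34.94960846  66.        ]
[585.06632948 -15.10014959  66.        ]
yaw -9.392895048047622 160.9826216596718
case [643.10788525  55.07074304  66.        ]
```

View pics/e.png

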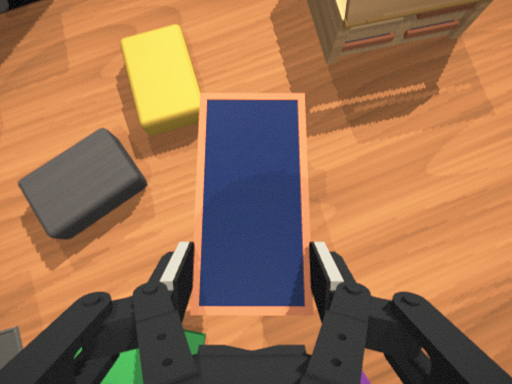

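The panel is held straight (px 193–311 × 93–310), and the case front shows at top right (about px (400,30)). I'll choose a good viewing pose for the case.

```bash
cat >> h.py <<'E'
def casepts(x,y,yaw,P):
    w=np.radians(yaw); R=np.array([[np.cos(w),-np.sin(w)],[np.sin(w),np.cos(w)]]); P=np.array(P,float)
    return np.c_[P[:,:2]@R.T+[x,y],P[:,2]]
E
python3 - <<'E'
from h import *
K=np.array(optics.calibration('wrist')['intrinsics']); print(K[0,0],K[0,2],K[1,2])
Tt=np.array(optics.calibration('wrist')['T_tool_cam'])
P=[(-72,81,66),(-72,-81,66),(-72,81,0),(-65,69,42),(-65,6,42),(-65,6,52),(65,81,66),(65,-81,66)]
for a in(35,45,60):
  for back in (330,400):
    for lat in (0,60,120):
      for z in (200,260,320):
        R=tool(-9.4,a); pos=casepts(643,55,-9.4,[(-65-back,37.5+lat,z)])[0]
        T=np.eye(4);T[:3,:3]=R;T[:3,3]=pos; q=proj((K,T@Tt),casepts(643,55,-9.4,P)).round().astype(int)
        print(a,back,lat,z,q.tolist())
E
```

```text
299.7985264850857 251.2774140460324 193.96334432313077
35 330 0 200 [[208, 100], [372, 100], [215, 148], [223, 115], [281, 115], [282, 107], [218, 34], [346, 34]]
35 330 0 260 [[214, 144], [355, 144], [219, 181], [226, 155], [278, 155], [278, 149], [221, 77], [335, 77]]
35 330 0 320 [[219, 178], [342, 178], [223, 207], [229, 185], [275, 185], [275, 181], [224, 112], [327, 112]]
35 330 60 200 [[269, 100], [432, 100], [266, 148], [279, 115], [338, 115], [340, 107], [265, 34], [393, 34]]
35 330 60 260 [[266, 144], [407, 144], [264, 181], [275, 155], [326, 155], [328, 149], [263, 77], [377, 77]]
35 330 60 320 [[264, 178], [388, 178], [263, 207], [272, 185], [318, 185], [319, 181], [262, 112], [364, 112]]
35 330 120 200 [[329, 100], [493, 100], [318, 148], [335, 115], [394, 115], [397, 107], [312, 34], [440, 34]]
35 330 120 260 [[318, 144], [459, 144], [310, 181], [324, 155], [375, 155], [378, 149], [306, 77], [419, 77]]
35 330 120 320 [[310, 178], [434, 178], [303, 207], [316, 185], [361, 185], [363, 181], [300, 112], [402, 112]]
35 400 0 200 [[214, 62], [357, 62], [219, 110], [226, 78],
[... 4125 characters left out ...]
352, -128]]
60 400 60 200 [[276, -197], [509, -198], [270, -90], [289, -158], [370, -158], [375, -176], [273, -319], [478, -320]]
60 400 60 260 [[271, -97], [452, -98], [267, -28], [281, -75], [346, -75], [349, -86], [269, -205], [433, -205]]
60 400 60 320 [[267, -34], [416, -34], [265, 15], [276, -19], [330, -19], [332, -27], [266, -128], [403, -128]]
60 400 120 200 [[362, -197], [595, -198], [336, -90], [366, -158], [447, -158], [455, -176], [349, -319], [554, -320]]
60 400 120 260 [[338, -98], [520, -98], [321, -28], [343, -75], [408, -75], [413, -86], [330, -205], [494, -205]]
60 400 120 320 [[322, -34], [471, -34], [311, 15], [328, -19], [381, -19], [385, -27], [317, -128], [454, -128]]
```

```bash
python3 -c "
from h import *
p=casepts(643,55,-9.4,[(-65-300,37.5+110,190)])[0]; print(p); need(p,tool(-9.4,35))"
```

```text
[306.99174044 260.13337006 190.        ]
shift [-47.9  87.4  91.1] turn [ 8.19 24.91 -9.46] in new axes [-93.1  85.6  47.2]
```

```bash
python3 -m inch '[[0.05,0,0,0,2.05,6.23,-2.37],[0.05,0,0,0,2.05,6.23,-2.37],[0.05,0,0,0,2.05,6.23,-2.37],[0.05,0,0,0,2.05,6.23,-2.37],[0.05,-0.0233,0.0214,0.0118,0,0,0],[0.05,-0.0233,0.0214,0.0118,0,0,0],[0.05,-0.0233,0.0214,0.0118,0,0,0],[0.05,-0.0233,0.0214,0.0118,0,0,0],[0.05,0,0,0,0,0,0],[0.05,0,0,0,0,0,0]]'
python3 - <<'E'
from h import *
import pickle
s=readout.read_state(); im=optics.camera('wrist'); pickle.dump((s,im),open('v1.pkl','wb'))
print(s['ee_pos'],s['grip_force'],np.degrees(s['joint_positions']).round())
v=cv2.resize(im[0:180,250:490],(800,600),interpolation=cv2.INTER_CUBIC)
cv2.imwrite('pics/f.png',v[...,::-1])
m=blue(im); n,l,st,ce=cv2.connectedComponentsWithStats(m.astype(np.uint8)); i=1+st[1:,4].argmax()
cn=max(cv2.findContours((l==i).astype(np.uint8),0,2)[0],key=cv2.contourArea); print(st[i],cv2.approxPolyDP(cn,6,True).squeeze().tolist())
E
```

```text
t: 7.85
ee_pos: [329.0, 305.1, 213.7]
tcp_rot: [[0.593, -0.197, 0.781], [-0.091, -0.98, -0.178], [0.8, 0.035, -0.599]]
ft_force: [-0.1, -0.4, -1.3]
finger_gap: 0.686
grip_force: 44.0
[329.04601098 305.10365851 213.73010877] 44.04284119606018 [ 74. -25. -62.  61. -67. -28.]
[  200   101   104   205 19567] [[208, 101], [200, 304], [301, 305], [296, 101]]
```

View pics/f.png

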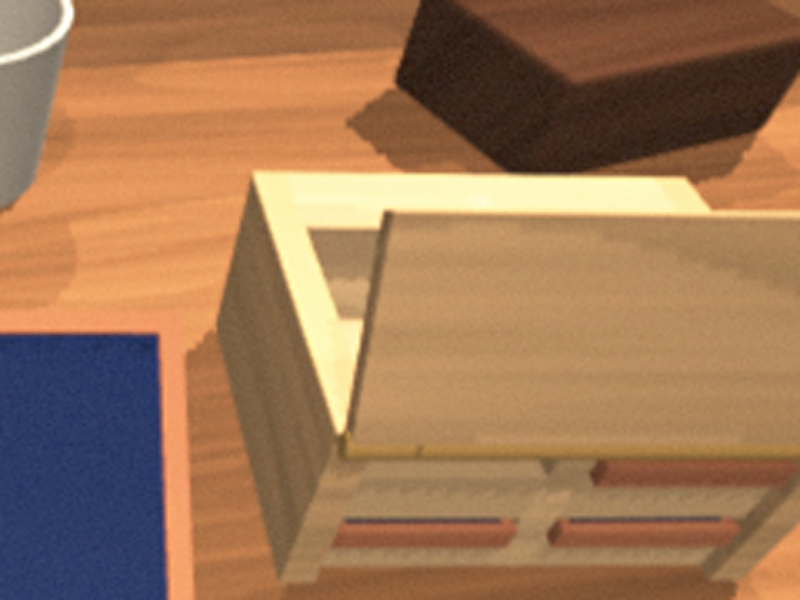

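The view shows:

- **Case:** back roof corners at crop (255,172) and (686,178). Cheek bottoms at (283,583), (318,580), (705,577) and (738,580).
- **Slots:** the empty upper-left slot is at about crop (450,475).
- **Flap:** it leans back over the roof.

I'll fit the case pose and the panel's pose in the hand.

```bash
cat >> h.py <<'E'
from scipy.optimize import least_squares
def held(im,K,Tt):
    "panel pose in tool frame from its blue glass (110x50, top face): 4x4, origin at top-face centre, x forward"
    m=blue(im); n,l,st,ce=cv2.connectedComponentsWithStats(m.astype(np.uint8)); i=1+st[1:,4].argmax()
    cn=max(cv2.findContours((l==i).astype(np.uint8),0,2)[0],key=cv2.contourArea).squeeze().astype(float)
    q=cv2.approxPolyDP(cn.astype(np.int32),6,True).squeeze().astype(float)
    if len(q)!=4: print('poly',q.tolist()); return None
    L=[]
    for k in range(4):
        a,b=q[k],q[(k+1)%4]; t=(cn-a)@(b-a)/((b-a)@(b-a)); d=np.abs((cn-a)@np.array([-(b-a)[1],(b-a)[0]]))/np.linalg.norm(b-a)
        e=cn[(t>.1)&(t<.9)&(d<4)].astype(np.float32); v=cv2.fitLine(e,2,0,.01,.01).ravel(); L.append(np.cross([v[2],v[3],1],[v[2]+v[0],v[3]+v[1],1]))
    P=[np.cross(L[k-1],L[k]) for k in range(4)]; P=np.array([p[:2]/p[2] for p in P])
    o=P[np.argsort(P[:,1])]; far=o[:2][np.argsort(o[:2,0])]; near=o[2:][np.argsort(o[2:,0])]
    obj=np.array([[55,25,0],[55,-25,0],[-55,-25,0],[-55,25,0]],float)
    ok,rv,tv=cv2.solvePnP(obj,np.array([far[0],far[1],near[1],near[0]]),K,None)
    T=np.eye(4);T[:3,:3]=cv2.Rodrigues(rv)[0];T[:3,3]=tv.ravel(); return Tt@T
E
python3 - <<'E'
from h import *
import pickle
s,im=pickle.load(open('v1.pkl','rb')); c=cal('wrist',s)
px=np.array([(255,172),(686,178),(218,322),(283,583),(318,580),(705,577),(738,580)])/(800/240)+[250,0]-.5*(1-.3)
P=[(65,81,66),(65,-81,66),(65,81,0),(-72,81,0),(-72,69,0),(-72,-69,0),(-72,-81,0)]
f=lambda v:(proj(c,casepts(v[0],v[1],v[2],P)+[0,0,v[3]])-px).ravel()
r=least_squares(f,[643,55,-9,0],loss='soft_l1'); print(r.x.round(2),f(r.x).reshape(-1,2).round(1).tolist())
g=lambda v:f([*v,0]); r=least_squares(g,[643,55,-9],loss='soft_l1'); print(r.x.round(2),g(r.x).reshape(-1,2).round(1).tolist())
Tt=np.array(optics.calibration('wrist')['T_tool_cam']); H=held(im,c[0],Tt); print(H.round(3))
d=np.array([np.cos(np.radians(60)),0,0])
print('panel centre tool',H[:3,3].round(1),'pitch of panel x vs tool z (expect 60)',np.degrees(np.arctan2(H[0,0],H[2,0])),'yaw',np.degrees(np.arcsin(H[1,0])),'roll',np.degrees(np.arcsin(H[1,2])), )
E
```

```text
[647.39  58.86  -9.34  -1.56] [[0.1, 0.4], [-0.4, 0.4], [-0.1, 1.0], [-0.5, -0.9], [-0.6, -0.1], [0.8, 0.2], [0.9, -0.8]]
[646.06  60.08  -9.28] [[-0.2, -0.2], [0.0, -0.2], [-0.4, 0.8], [-0.7, -0.7], [-0.7, 0.1], [1.4, 0.3], [1.5, -0.7]]Traceback (most recent call last):
  File "<stdin>", line 9, in <module>
  File "h.py", line 46, in held
    e=cn[(t>.1)&(t<.9)&(d<4)].astype(np.float32); v=cv2.fitLine(e,2,0,.01,.01).ravel(); L.append(np.cross([v[2],v[3],1],[v[2]+v[0],v[3]+v[1],1]))
                                                    ~~~~~~~~~~~^^^^^^^^^^^^^^^
cv2.error: OpenCV(4.12.0) /io/opencv/modules/imgproc/src/linefit.cpp:50: error: (-215:Assertion failed) count > 0 in function 'fitLine2D_wods'
```

```bash
sed -i 's/astype(np.uint8),0,2)\[0\],key=cv2.contourArea).squeeze()/astype(np.uint8),0,1)[0],key=cv2.contourArea).squeeze()/' h.py
python3 - <<'E'
from h import *
import pickle
s,im=pickle.load(open('v1.pkl','rb')); c=cal('wrist',s)
Tt=np.array(optics.calibration('wrist')['T_tool_cam']); H=held(im,c[0],Tt); print(H.round(3))
print('pitch',np.degrees(np.arctan2(H[0,0],H[2,0])),'yaw',np.degrees(np.arcsin(H[1,0])),'roll',np.degrees(np.arcsin(H[1,2])))
# nominal at grasp: panel top centre (443,298.6,8), TCP (335.4,341.6,150.5)
R=tool(-22,60); print('nominal',R.T@(np.array([443,298.6,8])-[335.4,341.6,150.5]))
for a in (40,60,70,80):
    pass
for g in (90,60,40):
    need(casepts(646.5,59.5,-9.3,[(-65-60-40,37.5,0)])[0]+[0,0,200],tool(-9.3,60)) if g==60 else None
E
```

```text
[[ 8.55000e-01  1.00000e-03  5.19000e-01  2.96370e+01]
 [ 2.00000e-03 -1.00000e+00 -3.00000e-03 -6.46000e-01]
 [ 5.19000e-01  3.00000e-03 -8.55000e-01  1.81138e+02]
 [ 0.00000e+00  0.00000e+00  0.00000e+00  1.00000e+00]]
pitch 58.72583605111109 yaw 0.1376511408769061 roll -0.14576598019787798
nominal [ 29.099019    -0.43876371 181.34515317]
shift [100.6 146.2 166.3] turn [  2.84 -23.15  -0.25] in new axes [155.8 153.6 106.2]
```

```bash
python3 - <<'E'
from h import *
K=np.array(optics.calibration('wrist')['intrinsics']); Tt=np.array(optics.calibration('wrist')['T_tool_cam'])
for f in 'cde':
    H=held(cv2.imread(f'pics/{f}.png')[...,::-1].copy(),K,Tt); print(f,H[:3,3].round(1),'pitch',np.degrees(np.arctan2(H[0,0],H[2,0])).round(2),'yaw',np.degrees(np.arcsin(H[1,0])).round(2),'roll',np.degrees(np.arcsin(H[1,2])).round(2))
R=tool(-9.3,59); 
tip=np.array([29.4,-.5,181.2])
for gap in(70,15):
    top=casepts(646.5,59.5,-9.3,[(-65-60-gap,37.5,43+8)])[0]; print(gap,top,top-R@tip); need(top-R@tip,R)
E
```

```text
c [-26.4  -5.  351.3] pitch 88.64 yaw -2.06 roll 0.75
d [  4.8   0.  224.7] pitch 59.61 yaw 0.09 roll -0.09
e [ 29.7  -0.6 181.1] pitch 58.63 yaw 0.11 roll -0.07
70 [460.12327859 128.01983448  51.        ] [343.0747932  146.68059936 191.17659548]
shift [  4.5 151.7  52.9] turn [  2.84 -22.15  -0.23] in new axes [ 22.  154.1  40. ]
15 [514.40034299 119.13162432  51.        ] [397.3518576  137.7923892  191.17659548]
shift [ 37.5 149.7  96.8] turn [  2.84 -22.15  -0.23] in new axes [ 69.2 154.1  68.3]
```

```bash
python3 -m inch '[[0.05,0,0,0,0.7,-5.54,-0.06],[0.05,0,0,0,0.7,-5.54,-0.06],[0.05,0,0,0,0.7,-5.54,-0.06],[0.05,0,0,0,0.7,-5.54,-0.06],[0.05,0.0156,0.0385,0.0102,0,0,0],[0.05,0.0156,0.0385,0.0102,0,0,0],[0.05,0.0156,0.0385,0.0102,0,0,0],[0.05,0.0156,0.0385,0.0102,0,0,0],[0.05,0,0,0,0,0,0],[0.05,0,0,0,0,0,0]]'
cat > chk.py <<'E'
from h import *
import sys
s=readout.read_state(); im=optics.camera('wrist'); c=cal('wrist',s); Tt=np.array(optics.calibration('wrist')['T_tool_cam'])
if len(sys.argv)>1: cv2.imwrite('pics/'+sys.argv[1],cv2.resize(im,(800,600),interpolation=cv2.INTER_CUBIC)[...,::-1])
print('ft',np.round(s['ft_force'],1),'grip',s['grip_force'],'j',np.degrees(s['joint_positions']).round(1))
H=held(im,c[0],Tt); T=np.eye(4);T[:3,:3]=s['tcp_rot'];T[:3,3]=s['ee_pos']
if H is not None:
    W=T@H; w=np.radians(-9.3); q=W[:2,3]-[646.5,59.5]
    print('panel top centre in case',[round(v,1) for v in(q[0]*np.cos(w)+q[1]*np.sin(w),-q[0]*np.sin(w)+q[1]*np.cos(w),W[2,3])],'yaw',np.degrees(np.arctan2(W[1,0],W[0,0])).round(2)+9.3,'pitch up',np.degrees(np.arcsin(W[2,0])).round(2),'roll',np.degrees(np.arcsin(W[2,1])).round(2), 'toolpitch',np.degrees(np.arctan2(H[0,0],H[2,0])).round(2))
E
python3 chk.py g.png
```

```text
t: 8.9
ee_pos: [379.7, 141.1, 213.4]
tcp_rot: [[0.846, -0.165, 0.506], [-0.142, -0.986, -0.084], [0.513, -0.001, -0.858]]
ft_force: [0.2, -0.1, -0.9]
finger_gap: 0.684
grip_force: 44.1
ft [ 0.2 -0.1 -0.9] grip 44.10011172294617 j [ 58.1 -42.1 -62.   32.6 -61.5   8.7]
panel top centre in case [np.float64(-158.4), np.float64(37.9), np.float64(72.8)] yaw -0.33000000000000007 pitch up -0.38 roll -0.2 toolpitch 58.75
```

View pics/g.png

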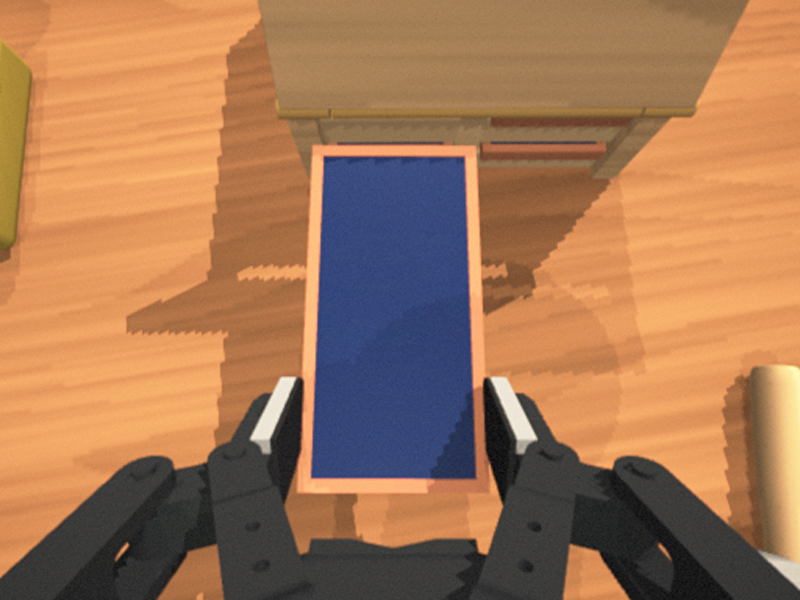

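```bash
python3 - <<'E'
from h import *
s=readout.read_state(); c=cal('wrist',s); w=np.radians(-9.3)
def cf(px,z):
    q=onz(c,px,z)[:2]-[646.5,59.5]; return np.round([q[0]*np.cos(w)+q[1]*np.sin(w),-q[0]*np.sin(w)+q[1]*np.cos(w)],1)
for p,z in(((278,107),66),((695,110),66),((278,112),66),((695,114),66),((595,178),0),((613,178),0)): print(p,z,cf(np.array(p)/1.5625-.18,z))
im=cv2.imread('pics/g.png')
E
```

```text
(278, 107) 66 [-78.   83.7]
(695, 110) 66 [-79.7 -79.3]
(278, 112) 66 [-80.2  83.6]
(695, 114) 66 [-81.4 -79. ]
(595, 178) 0 [-73.7 -68.5]
(613, 178) 0 [-73.7 -78. ]
```

```bash
python3 - <<'E'
from h import *
s=readout.read_state(); im=optics.camera('wrist'); c=cal('wrist',s); w=np.radians(-9.3)
def cf(px,z):
    q=onz(c,px,z)[:2]-[646.5,59.5]; return np.round([q[0]*np.cos(w)+q[1]*np.sin(w),-q[0]*np.sin(w)+q[1]*np.cos(w)],1).tolist()
h=cv2.cvtColor(im,cv2.COLOR_RGB2HSV).astype(int)
for col in (190,210,250,300,350,400,430): print(col,[tuple(h[r,col]) for r in range(64,78)])
for row in (68,70,72):
    print(row,'L',[tuple(im[row,k]) for k in range(174,182)],'R',[tuple(im[row,k]) for k in range(440,449)])
red=(h[...,0]<9)&(h[...,1]>115)&(h[...,2]<200); red[115:]=0; red[:, :310]=0
n,l,st,ce=cv2.connectedComponentsWithStats(red.astype(np.uint8)); print([x.tolist() for x in st[1:] if x[4]>40])
E
```

```text
190 [(np.int64(14), np.int64(128), np.int64(164)), (np.int64(15), np.int64(124), np.int64(160)), (np.int64(16), np.int64(121), np.int64(160)), (np.int64(15), np.int64(120), np.int64(161)), (np.int64(17), np.int64(129), np.int64(150)), (np.int64(17), np.int64(149), np.int64(159)), (np.int64(17), np.int64(157), np.int64(164)), (np.int64(18), np.int64(151), np.int64(162)), (np.int64(17), np.int64(154), np.int64(147)), (np.int64(17), np.int64(145), np.int64(135)), (np.int64(17), np.int64(147), np.int64(116)), (np.int64(16), np.int64(127), np.int64(124)), (np.int64(15), np.int64(124), np.int64(134)), (np.int64(15), np.int64(125), np.int64(147))]
210 [(np.int64(15), np.int64(122), np.int64(161)), (np.int64(15), np.int64(120), np.int64(159)), (np.int64(16), np.int64(116), np.int64(161)), (np.int64(15), np.int64(116), np.int64(162)), (np.int64(16), np.int64(131), np.int64(154)), (np.int64(17), np.int64(146), np.int64(161)), (np.int64(17), np.int64(156), np.int64(163)), (np.int64(17), np.int64(152), np.int64(156)), (np.int64(17), np.int64(151), np.int64(149)), (np.int64(17), np.int64(148), np
[... 5117 characters left out ...]
3)), (np.uint8(181), np.uint8(119), np.uint8(75)), (np.uint8(182), np.uint8(118), np.uint8(76)), (np.uint8(173), np.uint8(115), np.uint8(70)), (np.uint8(156), np.uint8(113), np.uint8(63)), (np.uint8(152), np.uint8(115), np.uint8(64)), (np.uint8(151), np.uint8(114), np.uint8(62))] R [(np.uint8(138), np.uint8(106), np.uint8(57)), (np.uint8(136), np.uint8(101), np.uint8(53)), (np.uint8(136), np.uint8(103), np.uint8(55)), (np.uint8(136), np.uint8(101), np.uint8(52)), (np.uint8(140), np.uint8(104), np.uint8(58)), (np.uint8(148), np.uint8(108), np.uint8(58)), (np.uint8(194), np.uint8(133), np.uint8(79)), (np.uint8(228), np.uint8(151), np.uint8(93)), (np.uint8(232), np.uint8(155), np.uint8(93))]
[]
```

The hinge and cheeks suggest the case centre sits about 1 mm farther to +y than my fit. The panel is level and parallel to the case. I'll lower it 22 mm, shift by 1 mm, and approach to 20 mm.

```bash
python3 -m inch '[[0.05,-0.0028,-0.00025,0.0047,0,0,0],[0.05,-0.0028,-0.00025,0.0047,0,0,0],[0.05,-0.0028,-0.00025,0.0047,0,0,0],[0.05,-0.0029,-0.00025,0.0048,0,0,0],[0.05,0.0043,0,0.00257,0,0,0],[0.05,0.0043,0,0.00257,0,0,0],[0.05,0.0043,0,0.00257,0,0,0],[0.05,0,0,0,0,0,0],[0.05,0,0,0,0,0,0]]'; python3 chk.py
```

```text
t: 9.9
ee_pos: [402.0, 143.8, 196.9]
tcp_rot: [[0.851, -0.165, 0.498], [-0.142, -0.986, -0.085], [0.505, 0.002, -0.863]]
ft_force: [-0.2, -0.3, -2.2]
finger_gap: 0.684
grip_force: 44.1
ft [-0.2 -0.3 -2.2] grip 44.10041928291321 j [ 54.4 -35.7 -60.4  33.3 -55.9   9.4]
panel top centre in case [np.float64(-138.0), np.float64(43.7), np.float64(55.3)] yaw -0.34999999999999964 pitch up -0.99 roll -0.35 toolpitch 58.67
```

```bash
cat >> h.py <<'E'
def toward(x,y,z=51,a=59.1,yaw=-9.6):
    R=tool(yaw,a); top=casepts(646.5,59.5,-9.3,[(x,y,z)])[0]; need(top-R@np.array([29.4,-.5,181.2]),R)
E
python3 -c "
from h import *
toward(-140,38.9)"
```

```text
shift [-5.6  4.7  3.1] turn [0.03 0.55 0.14] in new axes [-5.6  4.8  3. ]
```

```bash
python3 -m inch '[[0.05,0,0,0,0,0.55,0.14],[0.05,-0.0028,0.0024,0.0015,0,0,0],[0.05,-0.0028,0.0024,0.0015,0,0,0],[0.05,0,0,0,0,0,0],[0.05,0,0,0,0,0,0]]'; python3 chk.py; python3 -c "
from h import *
toward(-140,38.9)"
```

```text
t: 10.45
ee_pos: [397.7, 139.8, 191.3]
tcp_rot: [[0.846, -0.166, 0.506], [-0.143, -0.986, -0.086], [0.514, 0.0, -0.858]]
ft_force: [-0.1, -0.8, -1.4]
finger_gap: 0.682
grip_force: 44.1
ft [-0.1 -0.8 -1.4] grip 44.09840941429138 j [ 54.5 -37.  -62.   34.1 -55.5   8.5]
panel top centre in case [np.float64(-140.3), np.float64(39.1), np.float64(50.8)] yaw -0.41000000000000014 pitch up -0.34 roll -0.29 toolpitch 58.76
shift [ 0.2  0.  -0. ] turn [ 0.01 -0.    0.03] in new axes [ 0.2  0.  -0. ]
```

```bash
python3 -m inch '[[0.05,0.0034,0,0.0021,0,0,0],[0.05,0.0034,0,0.0021,0,0,0],[0.05,0.0017,0,0.001,0,0,0],[0.05,0,0,0,0,0,0]]'; python3 -m inch '[[0.05,0.0017,0,0.001,0,0,0],[0.05,0.0017,0,0.001,0,0,0],[0.05,0,0,0,0,0,0]]';python3 -m inch '[[0.05,0.0017,0,0.001,0,0,0],[0.05,0.0017,0,0.001,0,0,0],[0.05,0,0,0,0,0,0]]'; python3 chk.py;  python3 -c "
from h import *
toward(-122,38.9)"
```

```text
t: 10.9
ee_pos: [408.0, 138.0, 191.1]
tcp_rot: [[0.846, -0.167, 0.506], [-0.143, -0.986, -0.087], [0.513, 0.001, -0.858]]
ft_force: [-0.4, -0.1, -1.4]
finger_gap: 0.679
grip_force: 44.1
t: 11.2
ee_pos: [411.7, 137.5, 191.3]
tcp_rot: [[0.846, -0.167, 0.506], [-0.143, -0.986, -0.086], [0.514, 0.001, -0.858]]
ft_force: [0.2, 1.4, -0.6]
finger_gap: 0.685
grip_force: 44.1
t: 11.5
ee_pos: [415.6, 136.8, 191.4]
tcp_rot: [[0.846, -0.167, 0.506], [-0.143, -0.986, -0.086], [0.514, 0.0, -0.858]]
ft_force: [-0.5, -0.3, -1.6]
finger_gap: 0.677
grip_force: 44.1
ft [-0.5 -0.3 -1.6] grip 44.11739766597748 j [ 51.5 -33.4 -60.   34.4 -52.7  10.2]
panel top centre in case [np.float64(-122.7), np.float64(39.0), np.float64(45.0)] yaw -0.41000000000000014 pitch up -6.3 roll -0.19 toolpitch 52.8
shift [ 0.1 -0.   0. ] turn [0.02 0.   0.02] in new axes [ 0.1 -0.   0. ]
```

```bash
for i in 1; do python3 -m inch '[[0.05,0.0017,0,0.001,0,0,0],[0.05,0.0017,0,0.001,0,0,0],[0.05,0,0,0,0,0,0]]'; done | grep ft_; python3 -m inch '[[0.05,0.0017,0,0.001,0,0,0],[0.05,0.0017,0,0.001,0,0,0],[0.05,0,0,0,0,0,0]]' | grep ft_;python3 -m inch '[[0.05,0.0017,0,0.001,0,0,0],[0.05,0.0017,0,0.001,0,0,0],[0.05,0,0,0,0,0,0]]'; python3 -c "
from h import *
toward(-110,38.9)"
```

```text
ft_force: [0.0, -0.6, -1.8]
ft_force: [-0.4, -0.2, -1.1]
t: 12.45
ee_pos: [427.3, 134.9, 191.5]
tcp_rot: [[0.846, -0.167, 0.506], [-0.143, -0.986, -0.086], [0.514, 0.0, -0.858]]
ft_force: [0.2, 0.4, -0.9]
finger_gap: 0.684
grip_force: 44.1
shift [ 0.1 -0.1  0.2] turn [0.02 0.   0.01] in new axes [ 0.1 -0.1  0.2]
```

```bash
python3 -m inch '[[0.05,0.0021,0,0.0013,0,0,0],[0.05,0.0021,0,0.0013,0,0,0],[0.05,0.0021,0,0.0013,0,0,0],[0.05,0.0021,0,0.0013,0,0,0]]' | grep -E 'ft_|ee'
python3 -m inch '[[0.05,0.0021,0,0.0013,0,0,0],[0.05,0.0021,0,0.0013,0,0,0],[0.05,0.0021,0,0.0013,0,0,0],[0.05,0.0021,0,0.0013,0,0,0]]' | grep -E 'ft_|ee'
python3 -m inch '[[0.05,0.0021,0,0.0013,0,0,0],[0.05,0.0021,0,0.0013,0,0,0],[0.05,0.0021,0,0.0013,0,0,0],[0.05,0.0021,0,0.0013,0,0,0],[0.05,0,0,0,0,0,0]]' | grep -E 'ft_|ee'
python3 -c "
from h import *
toward(-60,38.9)"
```

```text
ee_pos: [437.1, 133.2, 191.3]
ft_force: [0.5, 0.5, -0.6]
ee_pos: [446.8, 131.6, 191.2]
ft_force: [0.5, 0.0, -1.2]
ee_pos: [456.6, 129.9, 191.0]
ft_force: [0.4, -0.5, -1.6]
shift [17.8 -0.3 10.2] turn [0.02 0.   0.01] in new axes [17.8 -0.3 10.2]
```

```bash
python3 -m inch '[[0.05,0.0021,0,0.0013,0,0,0],[0.05,0.0021,0,0.0013,0,0,0],[0.05,0.0021,0,0.0013,0,0,0],[0.05,0.0021,0,0.0013,0,0,0]]' | grep -E 'ft_|ee'
python3 -m inch '[[0.05,0.0021,-0.0002,0.0013,0,0,0],[0.05,0.0021,0,0.0013,0,0,0],[0.05,0.0017,0,0.001,0,0,0],[0.05,0.0017,0,0.001,0,0,0],[0.05,0,0,0,0,0,0]]' | grep -E 'ft_|ee'
python3 chk.py h.png; python3 -c "
from h import *
toward(-60,38.9)"
```

```text
ee_pos: [466.3, 128.3, 190.9]
ft_force: [0.7, -0.4, -1.0]
ee_pos: [475.1, 127.0, 190.8]
ft_force: [0.7, 0.6, -1.0]
ft [ 0.7  0.6 -1. ] grip 44.17663335800171 j [ 43.  -22.3 -53.   35.2 -45.1  15.2]
panel top centre in case [np.float64(-105.3), np.float64(39.2), np.float64(17.3)] yaw -0.4299999999999997 pitch up 65.2 roll -0.01 toolpitch 124.29
shift [ 1.9 -0.1  0.5] turn [ 0.02 -0.    0.02] in new axes [ 1.9 -0.1  0.5]
```

View pics/h.png

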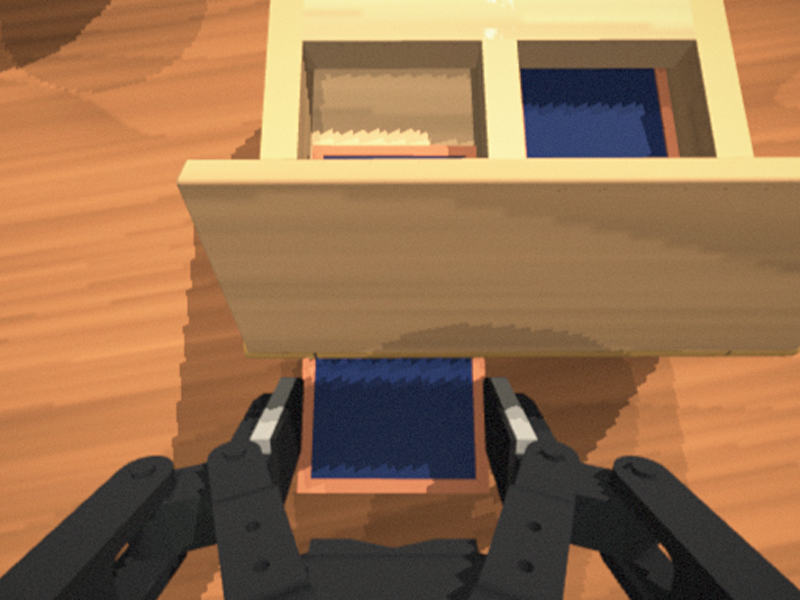

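The panel's nose shows in the roof window at (395,152) and its rear sticks out between the pads, so it is well inside with no contact force. I'll go 2.5 mm further, release, and back off.

```bash
python3 -m inch '[[0.05,0.0011,0,0.0006,0,0,0],[0.05,0.0011,0,0.0006,0,0,0],[0.05,-0.0003,0,0.0004,0,0,0],[0.05,0,0,0,0,0,0]]' | grep -E 'ft_|ee'
python3 -m inch '[[0.065,0,0,0,0,0,0],[0.065,0,0,0,0,0,0],[0.07,0,0,0,0,0,0],[0.07,0,0,0,0,0,0],[0.07,0,0,0,0,0,0]]' | grep -E 'ft_|ee|gap'
python3 - <<'E'
from h import *
s=readout.read_state(); im=optics.camera('wrist'); np.save('w2.npy',im)
m=blue(im); n,l,st,ce=cv2.connectedComponentsWithStats(m.astype(np.uint8)); print([x.tolist() for x in st[1:] if x[4]>300])
E
```

```text
ee_pos: [477.4, 126.7, 190.6]
ft_force: [0.4, -1.1, 0.0]
ee_pos: [477.3, 126.7, 190.4]
ft_force: [0.8, 0.5, 0.0]
finger_gap: 0.821
[[334, 47, 93, 59, 5046], [208, 101, 89, 5, 444], [200, 234, 104, 72, 7140]]
```

```bash
python3 -m inch '[[0.07,-0.0043,0,-0.0026,0,0,0],[0.07,-0.0086,0,-0.0051,0,0,0],[0.07,-0.0128,0,-0.0077,0,0,0],[0.07,-0.0128,0,-0.0077,0,0,0],[0.07,-0.0128,0,-0.0077,0,0,0],[0,0,0,0,0,0,0],[0,0,0,0,0,0,0],[0,0,0,0,0,0,0],[0,0,0,0,0,0,0],[0,0,0,0,0,0,0],[0,0,0,0,0,0,0],[0,0,0,0,0,0,0]]'
python3 - <<'E'
from h import *
s=readout.read_state(); im=optics.camera('wrist'); np.save('w3.npy',im)
m=blue(im); n,l,st,ce=cv2.connectedComponentsWithStats(m.astype(np.uint8)); print([x.tolist() for x in st[1:] if x[4]>300])
def tip(x,y,z,a):
    R=tool(-9.6,a); T=casepts(646.5,59.5,-9.3,[(x,y,z)])[0]; need(T-173*R[:,2],R)
tip(-128,38.9,40.3,59.1)
tip(-128,38.9,40.3,50)
E
```

```text
t: 16.85
ee_pos: [418.4, 136.5, 190.4]
tcp_rot: [[0.846, -0.167, 0.506], [-0.143, -0.986, -0.086], [0.513, 0.001, -0.858]]
ft_force: [0.1, -0.0, 0.2]
finger_gap: -0.003
grip_force: 0.0
[[204, 117, 95, 70, 6481]]
shift [16.9 -0.3 12.1] turn [0.03 0.01 0.02] in new axes [16.9 -0.3 12.1]
shift [-10.4  -0.3  14.3] turn [0.02 9.11 0.02] in new axes [-12.6  -0.3  12.4]
```

```bash
python3 -m inch '[[0,0.0057,-0.0001,0.004,0,0,0],[0,0.0056,-0.0001,0.004,0,0,0],[0,0.0056,-0.0001,0.0041,0,0,0],[0,0,0,0,0,0,0]]' | grep -E 'ee|ft_'; python3 - <<'E'
from h import *
im=np.load('w3.npy'); T=np.array(optics.calibration('wrist')['T_tool_cam']); S=np.eye(4); S[:3,:3]=[[0.846,-0.167,0.506],[-0.143,-0.986,-0.086],[0.513,0.001,-0.858]]; S[:3,3]=[418.4,136.5,190.4]
c=(np.array(optics.calibration('wrist')['intrinsics']),S@T); w=np.radians(-9.3)
def cf(px,z):
    q=onz(c,px,z)[:2]-[646.5,59.5]; return np.round([q[0]*np.cos(w)+q[1]*np.sin(w),-q[0]*np.sin(w)+q[1]*np.cos(w)],1).tolist()
m=blue(im)
cc=np.where(m[183])[0]; print(cc.min(),cc.max(),cf((cc.min()-.5,183),50),cf((cc.max()+.5,183),50),cf((250,187.5),50))
E
python3 -m inch '[[0,0.0017,0,0.001,0,0,0],[0,0.0017,0,0.001,0,0,0],[0,0.0017,0,0.001,0,0,0],[0,0.0017,0,0.001,0,0,0],[0,0,0,0,0,0,0]]' | grep -E 'ee|ft_'
```

```text
ee_pos: [439.5, 133.1, 188.5]
ft_force: [-0.9, -0.6, -0.3]
204 298 [-113.0, 64.8] [-113.3, 14.0] [-115.6, 39.9]
ee_pos: [446.7, 132.2, 189.0]
ft_force: [-0.2, 0.3, 0.3]
```

```bash
python3 -m inch '[[0,0.0017,0,0.001,0,0,0],[0,0.0017,0,0.001,0,0,0],[0,0.0017,0,0.001,0,0,0],[0,0.0017,0,0.001,0,0,0],[0,0.0017,0,0.001,0,0,0],[0,0.0017,0,0.001,0,0,0],[0,0.0017,0,0.001,0,0,0],[0,0,0,0,0,0,0]]' | grep -E 'ee|ft_'
cat > rear.py <<'E'
from h import *
s=readout.read_state(); im=optics.camera('wrist'); c=cal('wrist',s); w=np.radians(-9.3)
def cf(P):
    q=np.array(P[:2])-[646.5,59.5]; return np.round([q[0]*np.cos(w)+q[1]*np.sin(w),-q[0]*np.sin(w)+q[1]*np.cos(w),P[2]],1).tolist()
R=np.array(s['tcp_rot']); T=np.array(s['ee_pos'])+173*R[:,2]; print('tip',cf(T),'U',cf(T+11*R[:,0]),'j',np.degrees(s['joint_positions']).round(1),'ft',np.round(s['ft_force'],1))
m=blue(im); n,l,st,ce=cv2.connectedComponentsWithStats(m.astype(np.uint8))
for k in range(1,n):
    if st[k,4]>150:
        x,y,ww,hh=st[k,:4]; print(st[k].tolist(),'bottom at z50',cf(onz(c,(x+ww/2,y+hh-.5),50)),'top',cf(onz(c,(x+ww/2,y-.5),50)))
E
python3 rear.py; python3 -c "
from h import *
s=readout.read_state(); T=np.array(s['ee_pos'])+173*np.array(s['tcp_rot'])[:,2]
for a in(50,40):
    R=tool(-9.6,a); f=np.array([np.cos(np.radians(-9.6)),np.sin(np.radians(-9.6)),0]); need(T-8*f-173*R[:,2],R)"
```

```text
ee_pos: [460.4, 129.8, 189.0]
ft_force: [0.0, -0.0, -0.6]
tip [-106.2, 38.7, 40.5] U [-96.8, 38.7, 46.2] j [ 44.9 -24.8 -55.   35.3 -46.4  13.8] ft [ 0.  -0.  -0.6]
[334, 21, 88, 34, 2865] bottom at z50 [7.0, -35.6, 50.0] top [30.6, -37.9, 50.0]
[209, 42, 86, 14, 1150] bottom at z50 [6.6, 38.6, 50.0] top [16.2, 38.6, 50.0]
[202, 197, 99, 31, 2841] bottom at z50 [-94.6, 39.4, 50.0] top [-78.3, 39.3, 50.0]
shift [-34.2   0.   -1.9] turn [0.02 9.1  0.02] in new axes [-33.5   0.1  -7.3]
shift [-63.5   0.    5.4] turn [ 0.02 19.1   0.02] in new axes [-61.7   0.1 -15.7]
```

```bash
python3 -m inch '[[0,0.0017,0,0.001,0,0,0],[0,0.0017,0,0.001,0,0,0],[0,0.0017,0,0.001,0,0,0],[0,0.0017,0,0.001,0,0,0],[0,0.0017,0,0.001,0,0,0],[0,0.0017,0,0.001,0,0,0],[0,0,0,0,0,0,0]]' | grep -E 'ee|ft_'
python3 rear.py; python3 -c "
from h import *
s=readout.read_state(); T=np.array(s['ee_pos'])+173*np.array(s['tcp_rot'])[:,2]
for a in(50,40):
    R=tool(-9.6,a); f=np.array([np.cos(np.radians(-9.6)),np.sin(np.radians(-9.6)),0]); need(T-6*f-173*R[:,2],R)"
```

```text
ee_pos: [472.0, 127.8, 189.1]
ft_force: [0.3, 0.1, 0.9]
tip [-94.3, 38.7, 40.7] U [-84.9, 38.6, 46.3] j [ 43.4 -22.7 -53.5  35.3 -45.2  14.7] ft [0.3 0.1 0.9]
[335, 38, 92, 50, 4306] bottom at z50 [-2.8, -35.2, 50.0] top [30.6, -38.6, 50.0]
[207, 42, 89, 47, 4032] bottom at z50 [-3.1, 39.0, 50.0] top [28.2, 38.8, 50.0]
[202, 222, 99, 5, 397] bottom at z50 [-82.2, 39.3, 50.0] top [-79.6, 39.3, 50.0]
shift [-32.5   0.   -0.9] turn [0.02 9.09 0.02] in new axes [-31.9   0.1  -6. ]
shift [-61.7   0.    6.4] turn [1.000e-02 1.909e+01 2.000e-02] in new axes [-60.4   0.1 -14.1]
```

```bash
python3 -m inch '[[0,-0.0086,0,-0.0051,0,0,0],[0,-0.0206,0,0.0015,0,6.37,0],[0,-0.0204,0,-0.0013,0,6.37,0],[0,-0.0202,0,-0.004,0,6.37,0],[0,0,0,0,0,0,0],[0,0,0,0,0,0,0]]' | grep -E 'ee|ft_'
python3 rear.py; python3 -c "
from h import *
R=tool(-9.6,40); T=casepts(646.5,59.5,-9.3,[(-87.2-7-6,38.9,38)])[0]; need(T-173*R[:,2],R)"
```

```text
ee_pos: [466.2, 169.9, 196.7]
ft_force: [-0.1, 3.1, 6.7]
tip [-69.9, 74.3, 78.2] U [-62.4, 74.2, 86.2] j [ 41.4 -22.9 -61.8  66.  -39.7 -10.9] ft [-0.1  3.1  6.7]
[361, 138, 67, 22, 1292] bottom at z50 [9.0, -35.5, 50.0] top [30.1, -40.9, 50.0]
[262, 141, 68, 20, 1257] bottom at z50 [8.8, 39.2, 50.0] top [27.7, 37.4, 50.0]
[288, 279, 64, 7, 329] bottom at z50 [-82.5, 33.5, 50.0] top [-78.4, 32.9, 50.0]
shift [-59.8  40.    7. ] turn [1.61 3.31 0.13] in new axes [-60.   40.3   2.4]
```

The tilt ran into the j3 limit and the tool was diverted upward (tip now by the flap at z 78, 7 N). I'll back out up and rearward while restoring the pitch, then finish the push at a moderate tilt.

```bash
python3 -m inch '[[0,0.0066,0,-0.0112,0,-5.5,0],[0,0.0054,0,-0.0118,0,-5.5,0],[0,0.0043,0,-0.0122,0,-5.5,0],[0,0.0031,0,-0.0126,0,-5.5,0],[0,0,0,0,0,0,0]]'
python3 rear.py; python3 -c "
from h import *
for a in (56,50):
    R=tool(-9.6,a); T=casepts(646.5,59.5,-9.3,[(-87.2-7-8,39.2,40)])[0]; need(T-173*R[:,2],R); need(T+[0,0,40]-173*R[:,2],R)"
```

```text
t: 20.55
ee_pos: [452.4, 173.4, 246.7]
tcp_rot: [[0.892, -0.189, 0.411], [-0.165, -0.982, -0.095], [0.421, 0.017, -0.907]]
ft_force: [0.4, 0.5, 1.0]
finger_gap: 0.001
grip_force: 0.0
tip [-137.2, 76.3, 89.8] U [-127.2, 76.1, 94.4] j [ 51.  -23.3 -44.3  25.9 -60.2  17. ] ft [0.4 0.5 1. ]
[366, 13, 68, 31, 1899] bottom at z50 [6.5, -36.4, 50.0] top [31.2, -38.6, 50.0]
[262, 18, 70, 27, 1838] bottom at z50 [7.0, 39.2, 50.0] top [28.3, 38.2, 50.0]
[266, 159, 73, 7, 348] bottom at z50 [-82.6, 39.5, 50.0] top [-77.7, 39.3, 50.0]
shift [-15.3  39.   61.5] turn [ 1.66  8.99 -0.6 ] in new axes [-25.1  40.6  57.2]
shift [ 1.6 39.9 25.3] turn [ 1.66  8.99 -0.6 ] in new axes [-2.7 40.6 24. ]
shift [-33.   39.2  65.3] turn [ 1.69 14.99 -0.51] in new axes [-49.   40.6  53.3]
shift [-16.1  40.   29. ] turn [ 1.69 14.99 -0.51] in new axes [-23.3  40.6  22.7]
```

```bash
python3 -m inch '[[0,0,0,0,0.83,4.5,-0.3],[0,0,0,0,0.83,4.5,-0.3],[0,-0.0013,0.0203,0.012,0,0,0],[0,-0.0014,0.0203,0.012,0,0,0],[0,-0.0075,0,0.0111,0,0,0],[0,-0.0075,0,0.0111,0,0,0],[0,-0.0074,0,0.011,0,0,0],[0,0,0,0,0,0,0]]'
python3 rear.py; python3 -c "
from h import *
for a in (56,52):
    R=tool(-9.6,a); T=casepts(646.5,59.5,-9.3,[(-87.2-7-6,39.2,40)])[0]; need(T-173*R[:,2],R)"
```

```text
t: 21.4
ee_pos: [454.9, 129.0, 178.3]
tcp_rot: [[0.821, -0.167, 0.546], [-0.135, -0.986, -0.099], [0.555, 0.008, -0.832]]
ft_force: [0.0, 0.3, -0.4]
finger_gap: 0.001
grip_force: 0.0
tip [-104.4, 36.0, 34.3] U [-95.2, 36.0, 40.4] j [ 44.6 -25.7 -58.6  40.8 -43.9   9.2] ft [ 0.   0.3 -0.4]
[329, 23, 84, 10, 806] bottom at z50 [24.0, -35.8, 50.0] top [31.4, -36.7, 50.0]
[205, 27, 85, 6, 446] bottom at z50 [23.8, 38.6, 50.0] top [28.3, 38.6, 50.0]
[195, 195, 101, 10, 842] bottom at z50 [-82.4, 39.7, 50.0] top [-77.2, 39.7, 50.0]
shift [ 4.6 -1.7 -1.3] turn [0.3  0.24 0.22] in new axes [ 4.6 -1.7 -1.3]
shift [-7.5 -1.7 -0.8] turn [0.29 4.24 0.23] in new axes [-7.4 -1.7 -1.4]
```

```bash
python3 -m inch '[[0,0.0046,-0.0017,-0.0013,0.3,0.24,0.22],[0,0.0017,0,0.0011,0,0,0],[0,0.0017,0,0.0011,0,0,0],[0,0.0017,0,0.0011,0,0,0],[0,0.0017,0,0.0011,0,0,0],[0,0.0017,0,0.0011,0,0,0],[0,0.0017,0,0.0011,0,0,0],[0,0,0,0,0,0,0]]'
python3 rear.py; python3 -c "
from h import *
for a in (56,54,52):
    R=tool(-9.6,a); T=casepts(646.5,59.5,-9.3,[(-84,39.2,39.5)])[0]; need(T-173*R[:,2],R)"
```

```text
t: 22.25
ee_pos: [471.3, 128.9, 185.8]
tcp_rot: [[0.817, -0.167, 0.553], [-0.141, -0.986, -0.091], [0.56, -0.003, -0.829]]
ft_force: [-0.2, -0.4, 0.4]
finger_gap: -0.0
grip_force: 0.0
tip [-87.2, 40.1, 42.4] U [-78.1, 40.0, 48.6] j [ 42.7 -23.4 -56.3  41.  -42.3  10.2] ft [-0.2 -0.4  0.4]
[212, 57, 84, 30, 2323] bottom at z50 [9.7, 38.7, 50.0] top [31.3, 38.5, 50.0]
[334, 57, 87, 29, 2334] bottom at z50 [9.8, -35.4, 50.0] top [30.6, -37.9, 50.0]
shift [1.4 0.3 4.1] turn [-0.12 -0.03 -0.13] in new axes [1.4 0.3 4.1]
shift [-4.6  0.3  4.2] turn [-0.12  1.97 -0.14] in new axes [-4.7  0.3  4. ]
shift [-10.6   0.3   4.5] turn [-0.12  3.97 -0.14] in new axes [-10.9   0.3   3.8]
```

```bash
python3 -m inch '[[0,-0.0025,0.0001,0.0014,0,1,0],[0,-0.0025,0.0001,0.0014,0,1,0],[0,-0.0026,0.0001,0.0014,0,1,0],[0,0,0,0,0,0,0],[0,0,0,0,0,0,0]]' | grep -E ft_
python3 rear.py
```

```text
ft_force: [-0.3, 0.2, 0.1]
tip [-84.0, 39.4, 39.5] U [-75.2, 39.4, 46.1] j [ 41.6 -24.1 -59.7  47.4 -39.5   5. ] ft [-0.3  0.2  0.1]
[211, 65, 84, 21, 1720] bottom at z50 [14.8, 38.6, 50.0] top [30.7, 38.5, 50.0]
[332, 64, 85, 22, 1710] bottom at z50 [14.2, -35.3, 50.0] top [30.9, -37.6, 50.0]
```

```bash
python3 -m inch '[[0,0.0008,0,0.0006,0,0,0],[0,0.0008,0,0.0006,0,0,0],[0,0.0008,0,0.0006,0,0,0],[0,0,0,0,0,0,0]]' | grep -E 'ee|ft_'
python3 -m inch '[[0,0.0008,0,0.0006,0,0,0],[0,0,0,0,0,0,0]]' | grep -E 'ee|ft_'
python3 -m inch '[[0,0.0008,0,0.0006,0,0,0],[0,0,0,0,0,0,0]]' | grep -E 'ee|ft_'; python3 rear.py | head -1
```

```text
ee_pos: [470.4, 128.8, 178.0]
ft_force: [0.3, 0.4, 0.4]
ee_pos: [471.4, 128.6, 178.0]
ft_force: [-0.4, 0.2, -0.9]
ee_pos: [472.3, 128.4, 178.0]
ft_force: [0.9, -0.4, 0.2]
tip [-78.8, 39.7, 39.9] U [-70.0, 39.7, 46.5] j [ 41.  -23.3 -59.1  47.7 -38.8   5.2] ft [ 0.9 -0.4  0.2]
```

```bash
python3 -m inch '[[0,0.0008,0,0.0006,0,0,0],[0,0,0,0,0,0,0]]' | grep -E 'ft_'
python3 -m inch '[[0,0.0008,0,0.0006,0,0,0],[0,0,0,0,0,0,0]]' | grep -E 'ft_'
python3 -m inch '[[0,0.0008,0,0.0006,0,0,0],[0,0,0,0,0,0,0]]' | grep -E 'ft_'; python3 rear.py | head -1
```

```text
ft_force: [-0.1, 0.4, 0.5]
ft_force: [-8.6, 0.4, 2.4]
ft_force: [-27.5, 2.1, 11.8]
tip [-76.5, 39.6, 39.7] U [-67.7, 39.5, 46.3] j [ 40.7 -22.8 -58.8  47.8 -38.6   5.3] ft [-27.5   2.1  11.8]
```

```bash
python3 -m inch '[[0,-0.0008,0,-0.0006,0,0,0],[0,-0.004,0,-0.003,0,-1,0],[0,-0.0064,0,-0.0048,0,-4,0],[0,-0.006,0,-0.011,0,-5,0],[0,-0.006,0,-0.014,0,-5,0],[0,-0.006,0,-0.016,0,0,0],[0,-0.006,0,-0.016,0,0,0],[0,0,0,0,0,0,0]]'
python3 rear.py; python3 - <<'E'
from h import *
R=tool(-9.6,62)
p=casepts(646.5,59.5,-9.3,[(-65-170,0,240)])[0]; need(p,R)
E
```

```text
t: 25.15
ee_pos: [416.2, 138.5, 221.1]
tcp_rot: [[0.913, -0.166, 0.374], [-0.156, -0.986, -0.057], [0.378, -0.007, -0.926]]
ft_force: [0.2, -0.5, -0.3]
finger_gap: 0.001
grip_force: 0.0
tip [-174.7, 41.5, 61.0] U [-164.6, 41.5, 65.1] j [ 51.4 -31.6 -50.9  22.  -61.1  19.9] ft [ 0.2 -0.5 -0.3]
shift [ 12.4  40.3 -16.9] turn [-0.31  5.88 -0.09] in new axes [ 14.   40.5 -15.4]
```

```bash
python3 -m inch '[[0,-0.0167,0,-0.0068,0,3,0],[0,-0.0167,0,-0.0068,0,3,0],[0,0,0,0,0,0,0],[0,0,0,0,0,0,0]]' | grep ee
python3 - <<'E'
from h import *
s=readout.read_state(); im=optics.camera('wrist'); c=cal('wrist',s); R=np.array(s['tcp_rot'])
print(np.degrees(np.arcsin(-R[2,2])))
P=casepts(646.5,59.5,-9.3,[(-76,80,66),(-76,-80,66),(-69,67.5,50),(-69,-67.5,42)]); q=proj(c,P); print(q.round())
x0,x1,y0,y1=[int(v) for v in(q[:,0].min()-10,q[:,0].max()+10,max(0,q[:,1].min()-15),q[:,1].max()+45)]
v=im[y0:y1,x0:x1]; k=800/v.shape[1]; cv2.imwrite('pics/i.png',cv2.resize(v,None,fx=k,fy=k,interpolation=cv2.INTER_CUBIC)[...,::-1]); print(x0,y0,k,v.shape)
E
```

```text
ee_pos: [380.8, 143.8, 217.5]
62.00165472525557
[[186.  50.]
 [453.  49.]
 [210.  56.]
 [410.  62.]]
175 33 2.7874564459930316 (74, 287, 3)
```

View pics/i.png

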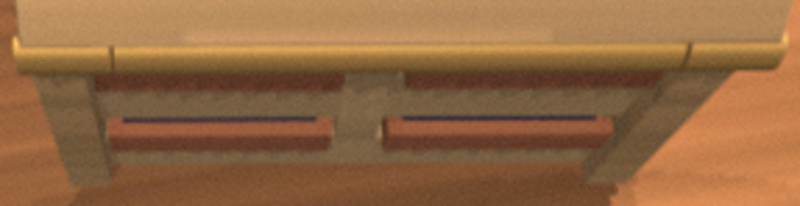

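The view shows the upper-left panel's copper edge (crop (220,80)) standing flush with its home neighbour (530,80), so the panel is home. The 27 N contact at the stop agrees. Next is the flap: I'll go over it with the tool vertical.

```bash
cat >> h.py <<'E'
def tipgo(x,y,z,a,yaw=-9.6):
    "tip centre to case (x,y,z)"
    R=tool(yaw,a); T=casepts(646.5,59.5,-9.3,[(x,y,z)])[0]; need(T-173*R[:,2],R)
E
python3 -c "
from h import *
tipgo(-150,0,150,90);tipgo(25,0,150,90);tipgo(25,0,82,90)"
```

```text
shift [160.5  39.3 -33.8] turn [ -0.17 -28.    -0.06] in new axes [ 125.8   39.6 -105.1]
shift [315.   38.3  48.3] turn [ -0.17 -28.    -0.06] in new axes [ 300.8   38.7 -105.1]
shift [283.1  38.5 108.4] turn [ -0.17 -28.    -0.06] in new axes [300.8  38.7 -37.1]
```

```bash
python3 -m inch '[[0,0.0122,0,-0.023,0,-7,0],[0,0.0093,0,-0.0243,0,-7,0],[0,0.0063,0,-0.0252,0,-7,0],[0,0.0032,0,-0.0258,0,-7,0],[0,0,0,0,0,0,0],[0,0.043,0.0055,0,0,0,0],[0,0.043,0.0055,0,0,0,0],[0,0.043,0.0055,0,0,0,0],[0,0.043,0.0055,0,0,0,0],[0,0.043,0.0055,0,0,0,0],[0,0.043,0.0055,0,0,0,0],[0,0.043,0.0055,0,0,0,0],[0,0,0,0,0,0,0],[0,0,0,0,0,0,0]]'; python3 -c "
from h import *
tipgo(25,0,150,90);tipgo(25,0,82,90)
s=readout.read_state(); im=optics.camera('scene'); print([(round(d['p'],2),np.round(d['box']).tolist()) for d in nets.look_for('flap','scene')])
"
```

```text
t: 27.05
ee_pos: [672.3, 54.2, 318.7]
tcp_rot: [[0.986, -0.169, -0.003], [-0.169, -0.986, 0.002], [-0.003, -0.001, -1.0]]
ft_force: [-0.3, 0.6, -0.9]
finger_gap: 0.001
grip_force: 0.0
shift [-1.3 -1.  -4.3] turn [-0.07  0.17 -0.15] in new axes [-1.3 -1.  -4.3]
shift [-1.1 -0.9 63.7] turn [-0.07  0.17 -0.15] in new axes [-1.3 -1.  63.7]
[(0.86, [225.0, 219.0, 32.0, 44.0]), (0.22, [288.0, 183.0, 23.0, 12.0])]
```

```bash
python3 -m inch '[[0,0,0,0.0212,0,0,0],[0,0,0,0.0212,0,0,0],[0,0,0,0.0212,0,0,0],[0,-0.01,0,-0.0008,0,0,0],[0,-0.01,0,-0.0008,0,0,0],[0,-0.01,0,-0.0008,0,0,0],[0,-0.01,0,-0.0008,0,0,0],[0,-0.01,0,-0.0008,0,0,0]]' | grep -E 'ee|ft_'
python3 -m inch '[[0,-0.006,0,-0.0017,0,0,0],[0,-0.006,0,-0.0017,0,0,0],[0,-0.006,0,-0.0017,0,0,0]]' | grep -E 'ee|ft_'
python3 -m inch '[[0,-0.006,0,-0.0017,0,0,0],[0,-0.006,0,-0.0017,0,0,0],[0,-0.006,0,-0.0017,0,0,0]]' | grep -E 'ee|ft_'
python3 rear.py | head -1
```

```text
ee_pos: [624.1, 63.5, 269.4]
ft_force: [23.5, -6.4, 13.9]
ee_pos: [605.7, 66.6, 275.0]
ft_force: [6.4, -1.1, 4.6]
ee_pos: [586.0, 69.9, 275.0]
ft_force: [2.8, -0.0, 2.6]
tip [-60.5, 1.3, 102.0] U [-49.5, 1.3, 102.1] j [ 26.2   2.   -8.9  -0.1 -78.6  54.2] ft [ 2.8 -0.   2.6]
```

```bash
python3 -m inch '[[0,-0.0055,0,-0.0005,0,0,0],[0,-0.0055,0,-0.0005,0,0,0],[0,-0.0055,0,-0.0005,0,0,0],[0,-0.0055,0,-0.0005,0,0,0]]' | grep -E 'ee|ft_'
python3 -m inch '[[0,-0.0055,0,0.0025,0,0,0],[0,-0.0055,0,0.0025,0,0,0],[0,-0.005,0,0.003,0,0,0],[0,-0.005,0,0.003,0,0,0]]' | grep -E 'ee|ft_'
python3 -m inch '[[0,-0.003,0,0.006,0,0,0],[0,-0.003,0,0.006,0,0,0],[0,-0.003,0,0.006,0,0,0],[0,-0.003,0,0.006,0,0,0]]' | grep -E 'ee|ft_'
python3 rear.py | head -1
```

```text
ee_pos: [564.2, 73.5, 274.0]
ft_force: [5.1, -0.0, -0.2]
ee_pos: [543.7, 77.0, 263.8]
ft_force: [4.6, -0.1, 2.2]
ee_pos: [532.0, 79.1, 239.7]
ft_force: [3.6, -0.5, 6.4]
tip [-115.8, 1.4, 66.7] U [-104.8, 1.3, 66.7] j [ 29.9  -4.8 -19.4  -0.1 -75.2  50.5] ft [ 3.6 -0.5  6.4]
```

Flap about level now. Continue straight down.

```bash
python3 -m inch '[[0,0,0,0.006,0,0,0],[0,0,0,0.006,0,0,0],[0,0,0,0.006,0,0,0],[0,0,0,0.006,0,0,0],[0,0,0,0,0,0,0]]' | grep -E 'ee|ft_'
python3 -c "
from h import *
tipgo(-140,1,44,90);tipgo(-140,1,50,70);tipgo(-140,1,30,62);tipgo(-115,1,22,60)"
```

```text
ee_pos: [531.2, 79.1, 214.1]
ft_force: [0.3, -0.1, -0.8]
shift [-23.   -0.2  -2.8] turn [-0.13  0.16 -0.04] in new axes [-23.   -0.2  -2.9]
shift [-82.2  -0.1   1.8] turn [-0.12 20.16 -0.06] in new axes [-77.8  -0.2 -26.7]
shift [-104.2   -0.    31.7] turn [-0.12 28.16 -0.07] in new axes [-106.8   -0.2  -21.2]
shift [-84.4  -0.2  42.5] turn [-0.12 30.16 -0.07] in new axes [-94.4  -0.3  -5.6]
```

```bash
python3 -m inch '[[0,-0.025,0,-0.003,0,0,0],[0,-0.02,0,0.0087,0,7,0],[0,-0.0209,0,0.0062,0,7,0],[0,-0.0215,0,0.0036,0,7,0],[0,-0.0218,0,0.0009,0,7,0],[0,0,0,0,0,0,0],[0,0,0,0,0,0,0]]' | grep -E 'ee|ft_'
python3 rear.py | head -1;  python3 -c "
from h import *
tipgo(-120,1,24,60);tipgo(-89,1,16,60)
s=readout.read_state(); im=optics.camera('wrist'); c=cal('wrist',s)
print([(round(d['p'],2),np.round(d['box']).tolist()) for d in nets.look_for('flap','wrist')])
for q in (0,.4,.8,1.2,1.57): print(q,proj(c,casepts(646.5,59.5,-9.3,[(-76-61*np.sin(q)-4*np.cos(q),y,66-61*np.cos(q)+4*np.sin(q)) for y in (80,-80)])).round().tolist())"
```

```text
ee_pos: [427.5, 96.2, 182.3]
ft_force: [0.1, -0.2, 1.3]
tip [-141.1, 0.6, 29.5] U [-131.3, 0.6, 34.6] j [ 45.5 -32.8 -58.8  29.5 -51.   18.7] ft [ 0.1 -0.2  1.3]
shift [ 7.8  0.3 16.2] turn [-0.2   1.98 -0.13] in new axes [ 7.2  0.2 16.5]
shift [31.4  0.1 37.9] turn [-0.2   1.98 -0.13] in new axes [30.1  0.1 38.9]
[]
0 [[134.0, 159.0], [377.0, 157.0]]
0.4 [[127.0, 192.0], [384.0, 191.0]]
0.8 [[114.0, 221.0], [399.0, 219.0]]
1.2 [[92.0, 241.0], [422.0, 239.0]]
1.57 [[63.0, 247.0], [453.0, 245.0]]
```

```bash
python3 -m inch '[[0,0.0026,0.0001,0.0054,0,1,0],[0,0.0026,0.0001,0.0054,0,1,0],[0,0.0024,0,0.0055,0,0,0],[0,0,0,0,0,0,0]]' | grep -E 'ee|ft_'
python3 -m inch '[[0,0.0035,0,0.002,0,0,0],[0,0.0035,0,0.002,0,0,0],[0,0.0035,0,0.002,0,0,0],[0,0.0035,0,0.002,0,0,0],[0,0,0,0,0,0,0]]' | grep -E 'ee|ft_'; python3 rear.py | head -1
```

```text
ee_pos: [443.9, 94.3, 173.9]
ft_force: [-0.7, -0.2, 0.2]
ee_pos: [459.0, 91.2, 173.2]
ft_force: [0.4, 0.4, -0.1]
tip [-103.6, 0.9, 23.4] U [-94.1, 0.8, 28.9] j [ 40.7 -26.3 -57.1  33.5 -44.1  18.2] ft [ 0.4  0.4 -0.1]
```

```bash
python3 -m inch '[[0,0.0017,0,0.001,0,0,0],[0,0.0017,0,0.001,0,0,0]]' | grep -E 'ft_'; python3 -m inch '[[0,0.0017,0,0.001,0,0,0],[0,0.0017,0,0.001,0,0,0]]' | grep -E 'ft_';  python3 rear.py | head -1
python3 -c "
from h import *
im=optics.camera('wrist'); s=readout.read_state(); c=cal('wrist',s)
for n in('wrist','top','scene'):
    if n!='wrist': optics.camera(n)
    print(n,[(round(d['p'],2),np.round(d['box']).tolist()) for d in nets.look_for('flap',n)])
for n in('wrist','top'):
  for q in (0,.3,.6,1,1.57,2): print(n,q,proj(c if n=='wrist' else cal('top'),casepts(646.5,59.5,-9.3,[(-76-61*np.sin(q)-4*np.cos(q),y,66-61*np.cos(q)+4*np.sin(q)) for y in (80,-80)])).round().tolist())
h=cv2.cvtColor(im,cv2.COLOR_RGB2HSV)
for col in (150,380): print(col,h[60:250:5,col].tolist())
"
```

```text
ft_force: [-5.5, 2.2, -2.1]
ft_force: [-5.6, 1.1, -2.3]
tip [-96.5, 0.8, 22.5] U [-87.0, 0.7, 28.0] j [ 39.8 -24.9 -56.2  33.5 -43.2  18.8] ft [-5.6  1.1 -2.3]
wrist [(0.94, [249.0, 219.0, 387.0, 60.0]), (0.38, [250.0, 125.0, 419.0, 250.0])]
top [(0.66, [360.0, 278.0, 34.0, 6.0]), (0.64, [246.0, 160.0, 46.0, 17.0]), (0.39, [241.0, 131.0, 16.0, 17.0])]
scene [(0.44, [232.0, 220.0, 14.0, 26.0])]
wrist 0 [[122.0, 225.0], [387.0, 224.0]]
wrist 0.3 [[116.0, 255.0], [393.0, 254.0]]
wrist 0.6 [[106.0, 285.0], [403.0, 284.0]]
wrist 1 [[84.0, 324.0], [427.0, 322.0]]
wrist 1.57 [[29.0, 367.0], [484.0, 365.0]]
wrist 2 [[-33.0, 371.0], [548.0, 368.0]]
top 0 [[223.0, 157.0], [269.0, 163.0]]
top 0.3 [[222.0, 162.0], [268.0, 168.0]]
top 0.6 [[222.0, 166.0], [267.0, 172.0]]
top 1 [[220.0, 170.0], [267.0, 176.0]]
top 1.57 [[219.0, 171.0], [266.0, 177.0]]
top 2 [[219.0, 168.0], [267.0, 174.0]]
150 [[113, 142, 86], [112, 163, 80], [114, 136, 86], [111, 155, 84], [19, 105, 228], [20, 104, 225], [22, 95, 230], [23, 97, 228], [23, 94, 230], [24, 93, 230], [25, 91, 230], [23, 94, 229], [22, 96, 230], [22, 
[... 285 characters left out ...]
6, 103], [14, 122, 113], [16, 122, 109], [15, 130, 100], [14, 124, 113], [16, 124, 109], [15, 128, 106]]
380 [[10, 157, 153], [10, 154, 154], [10, 154, 156], [9, 154, 154], [20, 104, 224], [18, 114, 226], [20, 107, 224], [21, 104, 226], [22, 98, 226], [23, 95, 226], [24, 94, 226], [23, 94, 228], [23, 97, 227], [25, 92, 228], [24, 94, 227], [21, 103, 227], [19, 109, 229], [19, 105, 228], [19, 104, 230], [20, 100, 228], [23, 94, 228], [20, 104, 228], [21, 101, 229], [19, 103, 184], [17, 116, 101], [10, 163, 94], [10, 154, 106], [19, 153, 228], [18, 153, 222], [17, 150, 173], [16, 156, 113], [16, 119, 94], [17, 149, 89], [15, 126, 95], [14, 115, 93], [16, 120, 91], [17, 123, 95], [16, 128, 96]]
```

```bash
python3 -m inch '[[0,0.0017,0,0.001,0,0,0],[0,0.0017,0,0.001,0,0,0]]' | grep -E 'ft_'; python3 -m inch '[[0,0.0017,0,0.001,0,0,0]]' | grep -E 'ft_'; python3 -m inch '[[0,0.0009,0,0.0005,0,0,0]]' | grep -E 'ft_'; python3 -m inch '[[0,0.0009,0,0.0005,0,0,0]]' | grep -E 'ft_'; python3 rear.py | head -1
```

```text
ft_force: [-6.0, 1.1, -3.6]
ft_force: [-6.1, 1.6, -3.6]
ft_force: [-5.6, 1.6, -4.0]
ft_force: [-11.2, 4.1, -3.5]
tip [-88.6, 0.7, 22.5] U [-79.0, 0.6, 28.0] j [ 38.8 -23.4 -55.2  33.6 -42.3  19.4] ft [-11.2   4.1  -3.5]
```

```bash
python3 -m inch '[[0,0.0006,0,0.0003,0,0,0],[0,0,0,0,0,0,0]]' | grep -E 'ft_'; python3 -m inch '[[0,0.0004,0,0.0002,0,0,0],[0,0,0,0,0,0,0]]' | grep -E 'ft_'; python3 rear.py | head -1
```

```text
ft_force: [-17.5, 4.3, 1.0]
ft_force: [-24.4, 6.0, 4.3]
tip [-88.2, 0.6, 22.3] U [-78.6, 0.6, 27.8] j [ 38.8 -23.2 -55.1  33.5 -42.3  19.5] ft [-24.4   6.    4.3]
```

```bash
python3 -m inch '[[0,-0.0009,0,-0.0005,0,0,0],[0,-0.0035,0,-0.002,0,0,0],[0,-0.0087,0,-0.005,0,0,0],[0,-0.013,0,-0.0075,0,0,0],[0,-0.013,0,-0.0075,0,0,0],[0,0,0,0,0,0,0]]' | grep -E 'ee|ft_'
python3 - <<'E'
from h import *
s=readout.read_state(); im=optics.camera('wrist'); c=cal('wrist',s)
print('flap',[(round(d['p'],2),np.round(d['box'],1).tolist()) for d in nets.look_for('flap','wrist')])
for q in (0,.1,.2): print(q,proj(c,casepts(646.5,59.5,-9.3,[(-76-61*np.sin(q)-4*np.cos(q),y,66-61*np.cos(q)+4*np.sin(q)) for y in (80,0,-80)])).round(1).tolist(), 'hinge',proj(c,casepts(646.5,59.5,-9.3,[(-76,0,66)])).round(1))
g=cv2.cvtColor(im,cv2.COLOR_RGB2GRAY)
for col in (160,350): print(col,g[100:200,col].tolist())
E
```

```text
ee_pos: [430.7, 96.8, 174.9]
ft_force: [-0.1, -0.1, -0.3]
flap [(0.97, [254.2, 142.1, 353.2, 62.4])]
0 [[131.3, 169.9], [256.5, 169.3], [382.2, 168.7]] hinge [[257.9 120.1]]
0.1 [[130.1, 178.8], [256.6, 178.2], [383.6, 177.6]] hinge [[257.9 120.1]]
0.2 [[128.4, 187.5], [256.6, 186.9], [385.5, 186.3]] hinge [[257.9 120.1]]
160 [220, 171, 106, 97, 100, 97, 101, 96, 99, 100, 99, 101, 96, 104, 161, 205, 211, 211, 215, 207, 202, 196, 188, 184, 171, 154, 138, 124, 117, 105, 108, 96, 88, 98, 96, 93, 96, 96, 94, 97, 91, 95, 91, 94, 97, 93, 96, 93, 96, 93, 94, 91, 91, 93, 96, 92, 100, 98, 95, 100, 100, 98, 99, 96, 95, 100, 95, 97, 95, 94, 89, 91, 94, 97, 98, 95, 95, 97, 97, 89, 90, 91, 91, 89, 86, 90, 89, 85, 87, 86, 87, 89, 87, 84, 84, 85, 89, 88, 89, 90]
350 [161, 108, 98, 105, 104, 104, 109, 105, 107, 102, 104, 102, 112, 170, 206, 213, 213, 212, 208, 201, 194, 186, 178, 167, 155, 135, 126, 117, 109, 102, 99, 90, 93, 92, 88, 88, 95, 89, 93, 90, 94, 95, 92, 88, 89, 90, 100, 99, 96, 97, 95, 96, 94, 93, 96, 89, 83, 88, 87, 81, 88, 87, 89, 93, 97, 96, 95, 94, 95, 99, 95, 90, 88, 87, 95, 92, 87, 85, 78, 83, 80, 84, 84, 85, 84, 85, 78, 77, 79, 79, 75, 71, 73, 70, 76, 69, 72, 74, 75, 74]
```

```bash
python3 - <<'E'
from h import *
s=readout.read_state(); im=optics.camera('wrist'); c=cal('wrist',s)
h=cv2.cvtColor(im,cv2.COLOR_RGB2HSV).astype(float)
for a,b in((150,180),(330,360)): print(a,'hue',h[110:185,a:b,0].mean(1).round().astype(int).tolist())
d=nets.outline_of('flap','wrist')[0]; m=d['pixels']; print(d['p'],[(x,np.where(m[:,x])[0][[0,-1]].tolist()) for x in (100,150,170,200,330,350,370)])
# fit hinge row offset with brass centre
E
```

```text
150 hue [16, 16, 16, 15, 15, 16, 17, 21, 22, 22, 22, 21, 20, 19, 18, 18, 17, 17, 17, 17, 17, 17, 17, 18, 17, 16, 16, 16, 16, 16, 16, 16, 16, 16, 16, 16, 16, 15, 15, 15, 16, 16, 16, 16, 16, 16, 16, 16, 16, 16, 15, 15, 15, 16, 16, 16, 16, 15, 15, 15, 16, 15, 15, 13, 12, 13, 13, 12, 12, 12, 12, 12, 12, 13, 13]
330 hue [16, 16, 16, 16, 16, 17, 21, 22, 22, 22, 21, 20, 19, 18, 18, 17, 17, 17, 18, 17, 17, 17, 17, 17, 16, 16, 16, 15, 15, 16, 16, 16, 16, 16, 16, 16, 16, 16, 16, 16, 16, 15, 16, 16, 16, 16, 16, 16, 16, 15, 15, 16, 15, 15, 16, 16, 16, 16, 16, 16, 16, 15, 14, 13, 12, 13, 12, 12, 12, 13, 13, 13, 13, 13, 13]
0.7 [(100, [135, 152]), (150, [116, 172]), (170, [117, 172]), (200, [116, 172]), (330, [116, 171]), (350, [115, 171]), (370, [116, 171])]
```

The flap edge is at row 172.5 and the prediction for shut is about 172, so it is shut. The tool stands clear and touches nothing, so I'll hand in.

```bash
python3 -c "
from plant import r
print(r.hand_in())"
```

```text
the job is handed in; nothing more can be done
None
```

I handed the job in with the panel home in the upper +y slot, the flap shut and the gripper clear. The peak readings were about 30 N pushing the panel home and 25 N pressing the flap shut. I measured home and shut from camera and force readings. I took no final check of the bystanders, and `hand_in()` returned no verdict.

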